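# Carry a turned roller to the surface scanner on a slotted tray

### The arm

A 6-joint arm with a two-finger parallel gripper is mounted at the origin on the work surface. World frame = base frame: x ahead of the robot, y to its left, z up, the work surface at z = 0. Lengths are in m, angles in rad, forces in N, time in s.
With the tool pointing down it reaches from about 0.3 to 0.775 m from the base axis. Payload 14.6 kg.
Tool frame: the origin (TCP) lies midway between the tips of the shut fingers; the grasp point (between the pads) lies 19 mm behind it (tcp_to_grasp is the distance from the TCP to the grasp point, in m); z points along the fingers, y is the line along which they close (so a half turn about z gives the same grasp; the last joint's range is limited). The gripper opens to 94 mm and grips with 3 to 60 N. Pads are 16 mm wide; open, the fingers measure 119 mm over their backs; the gripper's body (75 mm by 177 mm) begins 78 mm behind the grasp point.
Start: joints at [-1.399, 0.3, 1.521, -0, 1.321, -0.067], TCP at [0.13, -0.534, 0.205] pointing down, gripper open.
Joint ranges: [-3.03, 3.03], [-0.79, 2.21], [0.23, 2.52], [-1.04, 4.18], [0, 3.07], [-2.55, 2.55]. Speed limits (rad/s): [2.22, 2.22, 2.57, 3.14, 3.14, 3.14].

### API

Orientations are given as [roll, pitch, yaw] about the fixed x, y, z axes, in that order (R = Rz(yaw) Ry(pitch) Rx(roll)).
In Python, from station import * gives the robot as it stands.
- The arm moves only by the tool send_rows, never from a script. Its argument "motion" is a list of rows, each a list of 3 entries, a list of its own where there are three numbers: the shift along the tool's x, y, z in units of 0.03 m (1.0 is 0.03 m), then the turn, a rotation vector about the tool's x, y, z in units of 0.12 rad (1.0 is 0.12 rad), then the opening, from -1 (shut) to 1 (fully open). In form: [[[x, y, z], [rx, ry, rz], grip], ...]. A call has 1 to 12 rows; each row shifts and turns the commanded pose from where the row before left it, along the tool's axes as they then stand; what a row does not reach is not made up. A row lasts 1/10 s, in which the tool goes at most 50 mm and 8.59 degrees, less where a joint would pass 70% of its speed; a pose out of reach is approached as far as the arm can. A call with a number of a shift or a turn outside -1 to 1 is refused whole. A call with a gripper value outside its range is refused whole. The fingers move at their own pace and stop on an object; "squeeze" is the grip in N (left out, the last holds). Time passes only in rows, so rows that do not move let the fingers close. It gives the time, the measured TCP pose, the force, the opening and the grip force at its end, in the units of the state.
- get_obs(): the state, without advancing time (a new reading comes with each control period).
- camera(name): name is "scene" or "top"; returns a dict with "pixels" (384x512x3 uint8, red, green, blue), "depth" (384x512 float32, m along the optical axis (not along the pixel's ray), 0 where there is no reading), "fx", "fy", "cx", "cy" (pixels), "rvec" (rotation vector, rad) and "tvec" (3), from world to camera coordinates, as OpenCV has them. Camera axes: x right, y down, z forward; pixel columns grow to the right and rows downward; lengths in m; the calibration is good to about 2 mm. A picture is of the moment at which its call begins.
- hand_in(): hands the job in; it is judged then, once.
The state is a dict: "time_s": time; "qpos": joint angles; "joint_vel": joint speeds; "tau": joint torques, N m; "ee_pos": TCP position; "eef_rot": TCP orientation; "force": force on the tool from outside, world axes, zero at the start; "moment": the same for the moment, N m; "grip_width": finger opening in m; "grip_force": force on a finger pad.
Only numpy, scipy, OpenCV 4.12 (cv2) and the standard library are available. Lean on these libraries where they do the work, as an engineer would, in place of code of your own. Each camera call takes 0.05 s, during which the arm holds its last target. There are 200 camera calls.

### The job

A freshly turned wooden roller lies loose against one end of a carrying tray whose floor is bowed upwards. Lift the tray off its stand by the handle, tilt it so that the roller rolls to the middle under the handle, and catch and steady it there before you carry the tray to the scanner; then hold the tray just above the glass without touching the scanner, the roller in the tray's middle, over and along the window and nearly still, for at least five seconds, and finish while still holding it there. Move gently, never tip the tray steeply or let the roller run into the opposite end rim, and leave the other things on the bench alone.

Things in the scene. Friction and masses are not known exactly. Their poses are not given: they have to be found in the camera images.
- tray: Wooden tray, 0.55 kg, outside 220 (its x) by 340 mm (its y), rims 50 mm high, 10 thick. Its slotted floor is bowed up along y (radius 1.5 m, top 14.5 mm above the underside in the middle), so the roller runs off to either end unless the tray is tilted against it. Bail handle across the middle along x, 168 mm high. Origin: centre of the underside, z up. Starts level and loose on the stand.
- grip (a point): Centre of the dark grip block in the middle of the tray's handle, 150 mm above the tray's underside. The block is 60 mm along tray x, 26 mm along tray y, 36 mm high: grip from above, fingers closing along tray y, firmly (about 50 N), else the tray turns in the grip. The roller passes beneath it with 57 mm to spare.
- roller: Turned light wooden roller, 60 mm diameter x 140 mm, a stub at each end (176 mm in all), 0.26 kg. Lies across the tray, axis along tray x; origin: its centre, 44 mm above the tray's underside when midway. Rolls along tray y, +-130 mm; acceleration 0.7 g (y/1.53 m - tray slope), slope positive when +y is high, less 0.7 x the tray's; below about 0.01 rad it sticks. Starts at the -y end rim.
- stand: Low wooden stand that carries the tray at the start: base 160 x 260 mm with two cross bearers, 30 mm high. Fixed. Origin: centre of its underside.
- scanner: Surface scanner: fixed low grey box, 240 mm (its x) by 180 mm (its y), 45 mm high, with a long glass window in its top running along its x. Origin: centre of its underside.
- window (a point): Centre of the scanner's glass window, on its top, 45 mm above the bench; axes as the scanner's. The window is 190 mm along x by 50 mm along y. While scanned, the roller's axis runs along the window's x and its centre is over this point; the tray's underside is 15 to 70 mm above it.
- bowl: Turned wooden bowl, 110 mm across, 50 mm high, beyond the work: leave alone.
- blank: Round wooden blank, 80 mm diameter, 60 mm high, beyond the work: leave alone.
- screwdriver: Screwdriver lying on the bench between stand and scanner, under 40 mm high: leave alone.
There are look-alikes about, which are no part of the job. Leave any blue or turquoise look-alike of the roller alone.

How it is judged:
By the outcome, as a careful person would: the job done as asked, in the order asked, and still so for the second after the job is handed in, while the arm keeps its last pose, push and grip.
It also fails if it takes over 67 s, if anything falls off the work surface, if the arm or the gripper's body presses on something with over 40 N, if the wrist force passes 120 N, or if a joint passes its speed limit or range.

## Working session

There is one attempt and no reset: what is moved stays moved. The work goes in short steps, Python scripts to look and compute and a tool call to move; the robot and the scene stay as the last step left them, time stands still between calls to the robot, and variables do not carry over. Pictures are saved under pics/ and viewed, at most 10 in all, crops included, and the job is handed in when it is done.

Besides the shell and the picture viewer there is one more tool, called after "Call:" as name([rows], argument=value, ...), one row to a line, values as JSON. send_rows: Moves the arm, as the interface text tells. Its arguments: {"type":"object","properties":{"motion":{"type":"array"},"squeeze":{"type":"number"}},"required":["motion"]}

```bash
ls; mkdir -p pics; cat > h.py <<'E'
from station import *
import numpy as np, cv2
def cam(n):
    c=camera(n); R,_=cv2.Rodrigues(np.array(c["rvec"],float)); c["R"]=R; c["t"]=np.array(c["tvec"],float).ravel(); return c
def world(c,u,v,d=None):
    d=c["depth"][int(v),int(u)] if d is None else d
    return c["R"].T@(np.array([(u-c["cx"])/c["fx"]*d,(v-c["cy"])/c["fy"]*d,d])-c["t"])
def cloud(c):
    v,u=np.mgrid[:384,:512]; d=c["depth"]
    P=np.stack([(u-c["cx"])/c["fx"]*d,(v-c["cy"])/c["fy"]*d,d],-1)-c["t"]
    return P@c["R"]
E
python3 - <<'E'
from h import *
for n in("scene","top"):
    c=cam(n); np.savez(n+"0.npz",**{k:np.array(x) for k,x in c.items()})
    cv2.imwrite(f"pics/{n}0.png",cv2.resize(c["pixels"][...,::-1],(768,576)))
    print(n,c["fx"],c["cx"],c["cy"],-c["R"].T@c["t"],(c["depth"]>0).mean())
print(get_obs())
E
```

```text
pics
scene 358.6110550962225 252.16515099354328 189.82660690332105 [ 1.11374813 -0.25598028  0.92086885] 0.9960886637369791
top 467.1147287593412 260.8566719566219 197.88331289116263 [0.24316924 0.10257844 1.78668837] 0.9959208170572916
{'time_s': 0.1, 'qpos': array([-1.39859258e+00,  3.00392422e-01,  1.52148076e+00, -1.08661723e-05,
        1.32070849e+00, -6.65984858e-02]), 'joint_vel': array([ 0.00048617, -0.00085019, -0.00235778, -0.00032476,  0.00120975,
       -0.00172172]), 'tau': array([ 1.46904367e-03, -5.32643545e+01, -3.53284907e+01,  7.09875533e-02,
        2.35305307e-02, -6.17485557e-05]), 'ee_pos': array([ 0.13005349, -0.53417388,  0.20497193]), 'eef_rot': array([-3.14060513e+00, -5.53161617e-05,  2.38804897e-01]), 'force': array([ 0.52334441, -0.26886051, -0.6114568 ]), 'moment': array([-0.00228141,  0.008828  ,  0.01432428]), 'grip_force': 0.0, 'grip_width': 0.09389843559101062}
```

View pics/scene0.png

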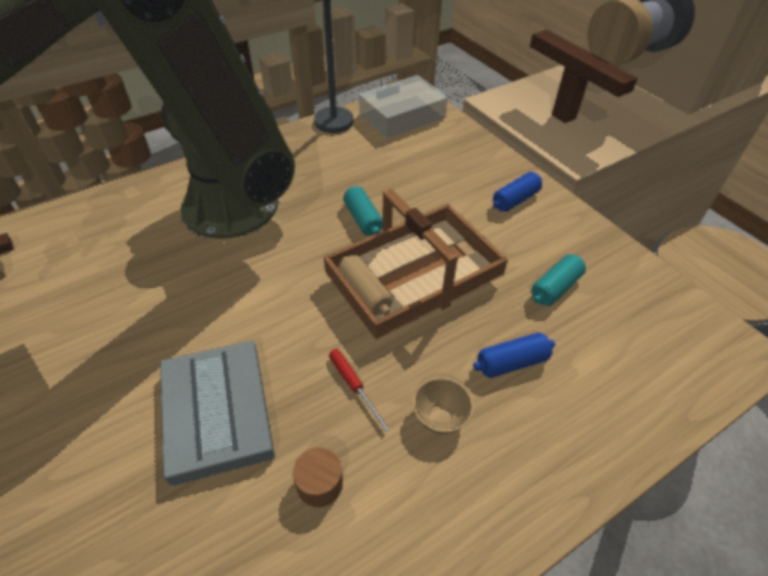

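View pics/top0.png

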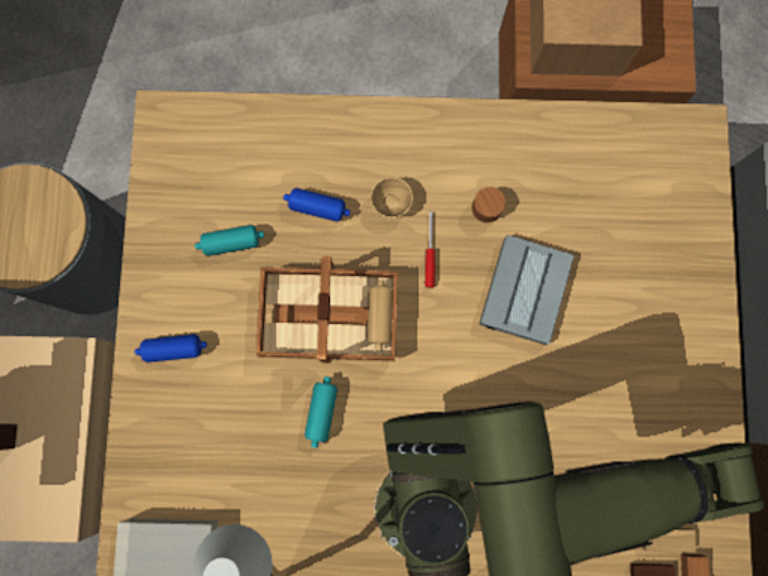

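The scene view shows the tray at about (415,265), with the wood-coloured roller at its near-left end (365,283) and the dark grip at (418,220). The scanner is at (215,410), the screwdriver at (360,390), the bowl at (443,405) and the blank at (318,477). In the top view the tray is at (328,313), its grip at (324,306), the roller at (379,313) and the scanner at (528,290). The other rollers, at (317,204), (230,240), (171,348) and (320,411), are blue or turquoise look-alikes. Only the one inside the tray is plain light wood, so that is the one meant.

```bash
cat > m.py <<'E'
from h import *
for n in("scene","top"):
    c=dict(np.load(n+"0.npz")); c={k:(v if v.ndim else v.item()) for k,v in c.items()}
    P=cloud(c); z=P[...,2]; x=P[...,0]; y=P[...,1]
    def sh(name,m):
        q=P[m]; 
        if len(q)<8: print(name,len(q)); return
        r=cv2.minAreaRect(q[:,:2].astype(np.float32)*1000)
        print(n,name,len(q),"c",np.round(r[0],1),"size",np.round(r[1],1),"ang",round(r[2],2),"z med",np.round(np.percentile(q[:,2],[2,50,98]),4),"mean",np.round(q.mean(0),4))
    reg=(x>0.3)&(x<0.75)
    # scanner
    sh("scannertop",(x>.3)&(x<.75)&(y<-.15)&(y>-.55)&(z>.038)&(z<.052)&(c["pixels"].max(-1).astype(int)-c["pixels"].min(-1)<45))
    T=(x>.35)&(x<.65)&(y>-.05)&(y<.35)
    T=(x>.35)&(x<.68)&(y>-.1)&(y<.35)
    sh("tray rim",T&(z>.072)&(z<.088)&(c["pixels"][...,0].astype(int)-c["pixels"][...,2]>25))
    sh("handle bar",T&(z>.17)&(z<.23))
    sh("grip",T&(z>.192)&(z<.23))
    sh("dark",T&(z>.15)&(z<.23)&(c["pixels"].max(-1)<85))
    print(n,"max z",z[T].max(), "table z",np.median(z[(x>.75)&(x<.85)&(y>-.2)&(y<.3)]))
c=dict(np.load("top0.npz")); im=c["pixels"][140:260,160:400,::-1]
s=dict(np.load("scene0.npz"))["pixels"][110:230,200:350,::-1]
cv2.imwrite("pics/crop.png",np.vstack([cv2.resize(im,(600,300),interpolation=2),cv2.resize(s,(600,300),interpolation=2)]))
E
python3 m.py
```

```text
scene scannertop 5190 c [ 547.2 -245.9] size [180.5 243. ] ang 73.87 z med [0.0401 0.0442 0.0482] mean [ 0.56   -0.2522  0.0442]
scene tray rim 905 c [472.2 214.3] size [237.6 264.6] ang 1.64 z med [0.0723 0.0769 0.0872] mean [0.4852 0.1553 0.0779]
scene handle bar 558 c [470.2 253.7] size [238.5  26.7] ang 0.25 z med [0.1718 0.1833 0.1966] mean [0.4816 0.2512 0.1844]
scene grip 118 c [469.6 253.8] size [59.5 26.4] ang 0.25 z med [0.1925 0.1948 0.1978] mean [0.4707 0.2538 0.1948]
scene dark 224 c [471.6 253.8] size [235.6  26.5] ang 0.65 z med [0.1518 0.1767 0.196 ] mean [0.4869 0.2467 0.1774]
scene max z 0.1982344201365018 table z 0.0013910601698499427
top scannertop 2313 c [ 566.7 -223.5] size [226.8 268.1] ang 74.03 z med [0.0383 0.0431 0.0506] mean [ 0.5472 -0.2452  0.0434]
top tray rim 692 c [464.4 219.1] size [261.3 229.1] ang 89.67 z med [0.0723 0.0786 0.0875] mean [0.4684 0.1624 0.0791]
top handle bar 477 c [469.5 256.9] size [ 26.1 239. ] ang 88.95 z med [0.1737 0.1838 0.1994] mean [0.4671 0.2566 0.1854]
top grip 106 c [478.9 256.7] size [25.9 80.9] ang 88.59 z med [0.1923 0.1954 0.2007] mean [0.4685 0.2566 0.1958]
top dark 104 c [467.6 255.1] size [22.9 59.8] ang 89.37 z med [0.1703 0.1938 0.2001] mean [0.467  0.2544 0.1919]
top max z 0.2014636581156749 table z 0.0016715981842758076
```

View pics/crop.png

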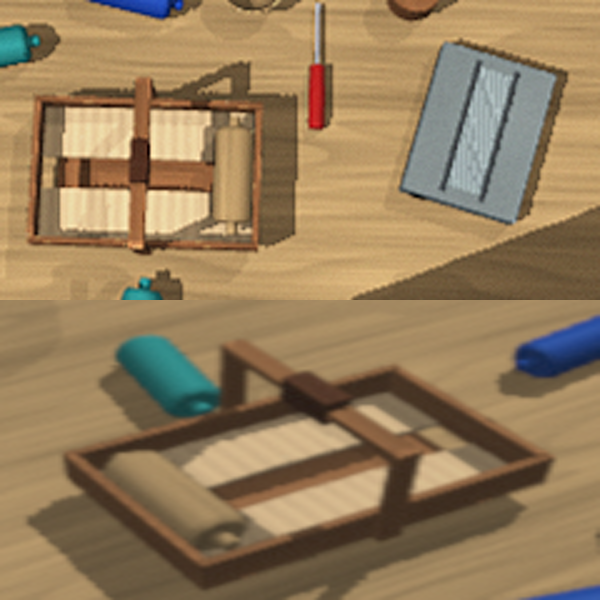

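The crop confirms it: the plain wooden roller lies in the tray at its -y end, on the right in the top view, and the grip block is dark. I'll refine the tray and scanner poses.

```bash
cat >> h.py <<'E'
from scipy.optimize import least_squares
from scipy.spatial.transform import Rotation as Ro
G=0.019
def trayframe(o=None,off=(0,0,0)):
    """tray pose from TCP pose: grasp at tray (0,0,.150)+off, tool x = tray x, tool z = -tray z"""
    o=o or get_obs(); R=Ro.from_euler("xyz",o["eef_rot"]).as_matrix()
    g=np.array(o["ee_pos"])-R[:,2]*G
    Rt=R@np.diag([1,-1,-1]); return Rt, g-Rt@(np.array([0,0,.150])+np.array(off))
def rollfit(c,Rt,t,lo=.035):
    Q=(cloud(c)-t)@Rt; x,y,z=Q[...,0],Q[...,1],Q[...,2]
    m=(abs(x)<.066)&(abs(y)<.155)&(z>lo)&(z<.085)&(c["depth"]>0); q=Q[m]
    if len(q)<15: return None,None,len(q)
    y0=np.median(q[:,1])
    for it in range(3):
        k=abs(q[:,1]-y0)<.032
        f=least_squares(lambda p:np.hypot(q[k,1]-p[0]-p[2]*q[k,0],q[k,2]-p[1])-.03,[y0,.042,0],loss="soft_l1",f_scale=.003); y0=f.x[0]
    return f.x,np.sqrt(np.mean(f.fun**2)),k.sum()
E
cat > m2.py <<'E'
from h import *
def ld(n):
    c=dict(np.load(n)); return {k:(v if v.ndim else v.item()) for k,v in c.items()}
def rect(q,w,h,p0):  # smooth: fit rectangle outline extents via trimmed extents in rotated frame
    best=None
    for a in np.radians(np.arange(-3,3.01,.25))+p0:
        u=q@np.array([[np.cos(a),-np.sin(a)],[np.sin(a),np.cos(a)]])
        lo,hi=np.percentile(u,[.7,99.3],axis=0); s=(hi-lo)
        if best is None or s.prod()<best[0]: best=(s.prod(),np.degrees(a),s,np.array([[np.cos(a),-np.sin(a)],[np.sin(a),np.cos(a)]])@((lo+hi)/2))
    return best[1:]
for n in("scene","top"):
    c=ld(n+"0.npz"); P=cloud(c); x,y,z=P[...,0],P[...,1],P[...,2]
    q=P[(x>.33)&(x<.6)&(y>.05)&(y<.46)&(z>.068)&(z<.09)]
    r=rect(q[:,:2],.22,.34,0); print(n,"rim",len(q),[np.round(k,4) for k in r],q[:,2].mean())
    s=c["pixels"].max(-1).astype(int)-c["pixels"].min(-1)
    m=((x>.38)&(x<.72)&(y<-.1)&(y>-.4)&(z>.035)&(z<.055)&(s<45)).astype(np.uint8)
    k,l,st,_=cv2.connectedComponentsWithStats(m); i=1+st[1:,4].argmax(); q=P[l==i]
    r=rect(q[:,:2],.24,.18,np.radians(-16)); print(n,"scan",len(q),[np.round(k,4) for k in r],q[:,2].mean())
    # glass: brighter rows
    a=np.radians(-16); d=(P[...,:2]-np.array([.547,-.2455]))@np.array([[np.cos(a),-np.sin(a)],[np.sin(a),np.cos(a)]])
    g=c["pixels"].astype(int).sum(-1); 
    w=(l==i)&(abs(d[...,0])<.07)&(abs(d[...,1])<.05); dark=w&(g<np.percentile(g[w],15))
    e=d[dark]; print(n,"slot dark lines y",np.round([np.median(e[e[:,1]<0,1]),np.median(e[e[:,1]>0,1])],4))
    sd=(x>.3)&(x<.8)&(y<.1)&(y>-.12)&(z>.012)&(z<.05); print("screwdriver",np.round(P[sd].min(0),3),np.round(P[sd].max(0),3))
    t=np.array([.469,.2545,.030]); print(n,"roller",rollfit(c,np.eye(3),t))
E
python3 m2.py
```

```text
scene rim 1474 [np.float64(-0.25), array([0.2313, 0.3398]), array([0.4728, 0.2551])] 0.07718639353530302
scene scan 5333 [np.float64(-16.25), array([0.236 , 0.1771]), array([ 0.5495, -0.2461])] 0.04409290930633959
scene slot dark lines y [-0.0319  0.0288]
screwdriver [ 0.361 -0.12   0.012] [0.799 0.1   0.05 ]
scene roller (array([-0.12819364,  0.03508901, -0.00381516]), np.float64(0.001580100672432074), np.int64(542))
top rim 1158 [np.float64(-0.5), array([0.22  , 0.3391]), array([0.4687, 0.2583])] 0.0783863110500862
top scan 2779 [np.float64(-16.0), array([0.2348, 0.1771]), array([ 0.5463, -0.2424])] 0.042638904311927704
top slot dark lines y [-0.0293  0.031 ]
screwdriver [ 0.313 -0.12   0.012] [0.8  0.1  0.05]
top roller (array([-0.12586538,  0.03388032, -0.00388012]), np.float64(0.0034152292194727335), np.int64(561))
```

Call:
send_rows([
  [[0,0,-1],[0,0,1],1],
  [[0,0,-1],[0,0,0.99],1],
  [[1,-0.5,-1],[0,0,0],1],
  [[1,-1,-0.5],[0,0,0],1],
  [[1,-1,0],[0,0,0],1],
  [[1,-1,0],[0,0,0],1],
  [[1,-1,0],[0,0,0],1],
  [[1,-1,0],[0,0,0],1],
  [[1,-1,0],[0,0,0],1],
  [[1,-1,0],[0,0,0],1],
  [[1,-1,0],[0,0,0],1],
  [[1,-1,0],[0,0,0],1],
])

```text
time_s: 1.3
ee_pos: [0.431, -0.2478, 0.3103]
eef_rot: [-3.141, 0.0, 0.0]
force: [0.4, -0.9, 0.4]
grip_width: 0.0937
grip_force: 0.0
```

Call:
send_rows([
  [[0.1,-1,0],[0,0,0],1],
  [[0.1,-1,0],[0,0,0],1],
  [[0.1,-1,0],[0,0,0],1],
  [[0.1,-1,0],[0,0,0],1],
  [[0.1,-1,0],[0,0,0],1],
  [[0.1,-1,0],[0,0,0],1],
  [[0.1,-1,0],[0,0,0],1],
  [[0.1,-1,0],[0,0,0],1],
  [[0.1,-1,0],[0,0,0],1],
  [[0.1,-1,0],[0,0,0],1],
  [[0.1,-1,0],[0,0,0],1],
  [[0.1,-1,0],[0,0,0],1],
])

```text
time_s: 2.5
ee_pos: [0.4659, 0.1119, 0.3103]
eef_rot: [3.142, 0.0, 0.0]
force: [0.1, -0.5, -0.7]
grip_width: 0.0936
grip_force: 0.0
```

Call:
send_rows([
  [[0,-1,0],[0,0,0],1],
  [[0,-1,0],[0,0,0],1],
  [[0,-1,0],[0,0,0.05],1],
  [[0,-0.8,0],[0,0,0],1],
  [[0,-0.3,0],[0,0,0],1],
  [[0,0,0],[0,0,0],1],
  [[0,0,0],[0,0,0],1],
  [[0,0,0],[0,0,0],1],
])

```text
time_s: 3.3
ee_pos: [0.4664, 0.2326, 0.3106]
eef_rot: [3.141, -0.0, -0.007]
force: [-0.1, 0.4, 0.6]
grip_width: 0.094
grip_force: 0.0
```

Call:
send_rows([
  [[0.09,-0.4,0.3],[0,0,0],1],
  [[0,-0.36,0.5],[0,0,0],1],
  [[0,0,0.8],[0,0,0],1],
  [[0,0,0.8],[0,0,0],1],
  [[0,0,0.8],[0,0,0],1],
  [[0,0,0.5],[0,0,0],1],
  [[0,0,0],[0,0,0],1],
  [[0,0,0],[0,0,0],1],
])

```text
time_s: 4.1
ee_pos: [0.4693, 0.2566, 0.1997]
eef_rot: [-3.142, -0.0, -0.006]
force: [0.0, -0.0, -0.1]
grip_width: 0.0938
grip_force: 0.0
```

```bash
python3 - <<'E'
from h import *
o=get_obs(); print(o["ee_pos"],o["eef_rot"],o["qpos"])
for n in("scene","top"):
    c=cam(n); P=cloud(c); x,y,z=P[...,0],P[...,1],P[...,2]
    print(n,rollfit(c,np.eye(3),np.array([.469,.2555,.03])))
    b=(x>.43)&(x<.51)&(y>.22)&(y<.29)&(z>.165)&(z<.2)
    if b.sum()>5: print(np.round(np.percentile(P[b],[2,50,98],axis=0),4),b.sum())
    cv2.imwrite(f"pics/{n}1.png",cv2.resize(c["pixels"][100:240,150:350,::-1],(600,420)))
E
```

```text
[0.46929402 0.2565559  0.1996822 ] [-3.14153270e+00 -2.28705395e-05 -6.24008828e-03] [4.31787038e-01 2.70896146e-01 1.57188082e+00 4.62936127e-05
 1.29876955e+00 2.00881102e+00]
scene (array([-0.12918215,  0.03503823, -0.0033928 ]), np.float64(0.0017361893349006532), np.int64(529))
[[0.4379 0.2409 0.1657]
 [0.4754 0.2461 0.1908]
 [0.5081 0.2657 0.1975]] 246
top (array([-0.12756263,  0.0338655 ,  0.00249137]), np.float64(0.0035351571995441244), np.int64(549))
[[0.4519 0.2443 0.1779]
 [0.4556 0.2628 0.1957]
 [0.4825 0.2694 0.1988]] 7
```

View pics/scene1.png

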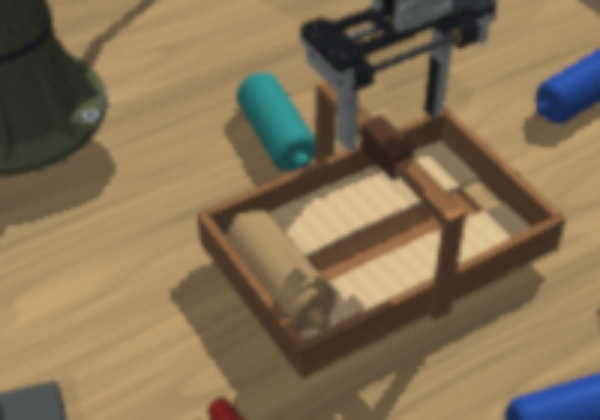

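The fingers, at about (348,125) and (436,90) in the crop, straddle the dark block at (388,145). I'll lower and grip.

Call:
send_rows([
  [[0,0,0.5],[0,0,0],1],
  [[0,0.02,0.5],[0,0,0],1],
  [[0,0,0.29],[0,0,0],1],
  [[0,0,0],[0,0,0],1],
  [[0,0,0],[0,0,0],0.2],
  [[0,0,0],[0,0,0],-0.2],
  [[0,0,0],[0,0,0],-0.3],
  [[0,0,0],[0,0,0],-0.5],
  [[0,0,0],[0,0,0],-1],
  [[0,0,0],[0,0,0],-1],
  [[0,0,0],[0,0,0],-1],
], squeeze=55)

```text
time_s: 5.3
ee_pos: [0.4691, 0.2558, 0.1608]
eef_rot: [-3.142, -0.0, -0.006]
force: [-0.4, 0.4, -0.1]
grip_width: 0.0412
grip_force: 0.0
```

```bash
python3 - <<'E'
from h import *
o=get_obs(); print(o)
for n in("scene","top"):
    c=cam(n); print(n,rollfit(c,*trayframe(o)))
E
```

```text
{'time_s': 5.3, 'qpos': array([4.30634177e-01, 3.06220238e-01, 1.62050380e+00, 1.30258258e-05,
       1.21485772e+00, 2.00745521e+00]), 'joint_vel': array([-2.96710423e-04, -7.10229568e-05,  1.01577676e-03,  6.21883553e-04,
        1.54192352e-03, -9.17866636e-04]), 'tau': array([ 1.65884685e-03, -5.21389425e+01, -3.38818789e+01, -1.58352050e-02,
       -7.25883432e-02,  1.87279234e-04]), 'ee_pos': array([0.46913163, 0.25579472, 0.16075871]), 'eef_rot': array([-3.14157698e+00, -4.70641527e-06, -6.02924921e-03]), 'force': array([-0.35152964,  0.43239033, -0.05403414]), 'moment': array([-0.03619952,  0.03870996, -0.02654183]), 'grip_force': 0.0, 'grip_width': 0.04122817094085728}
scene (array([-0.12951505,  0.0353141 ,  0.00583029]), np.float64(0.0016302613392448425), np.int64(520))
top (array([-0.12748945,  0.03431809, -0.0017997 ]), np.float64(0.003308339851916748), np.int64(549))
```

Call:
send_rows([
  [[0,0,0],[0,0,0],-1],
  [[0,0,0],[0,0,0],-1],
  [[0,0,0],[0,0,0],-1],
  [[0,0,0],[0,0,0],-1],
  [[0,0,0],[0,0,0],-1],
], squeeze=57)

```text
time_s: 5.9
ee_pos: [0.4692, 0.2557, 0.1608]
eef_rot: [3.141, -0.0, -0.006]
force: [-0.6, -5.4, 1.0]
grip_width: 0.0258
grip_force: 57.0
```

Call:
send_rows([
  [[0,0,-0.05],[0,0,0],-1],
  [[0,0,-0.1],[0,0,0],-1],
  [[0,0,-0.2],[0,0,0],-1],
  [[0,0,-0.3],[0,0,0],-1],
  [[0,0,-0.4],[0,0,0],-1],
  [[0,0,-0.5],[0,0,0],-1],
  [[0,0,-0.5],[0,0,0],-1],
  [[0,0,-0.4],[0,0,0],-1],
  [[0,0,-0.3],[0,0,0],-1],
  [[0,0,-0.2],[0,0,0],-1],
  [[0,0,-0.1],[0,0,0],-1],
  [[0,0,0],[0,0,0],-1],
])

```text
time_s: 7.1
ee_pos: [0.4691, 0.2558, 0.2523]
eef_rot: [3.142, 0.0, -0.006]
force: [-0.6, 0.9, -8.4]
grip_width: 0.0252
grip_force: 57.0
```

```bash
cat > trk.py <<'E'
from h import *
import sys
o=get_obs(); F=trayframe(o); s=Ro.from_matrix(F[0]).as_euler("xyz")
print(o["time_s"],"ee",np.round(o["ee_pos"],4),"tilt",np.round(s,4),"F",np.round(o["force"],1),"M",np.round(o["moment"],3),"gf",o["grip_force"],round(o["grip_width"],4))
for n in sys.argv[1:] or ["scene"]:
    c=cam(n); f,r,k=rollfit(c,*F); print(n,None if f is None else np.round(f,4),r,k)
    # rim tops check: per-end height in tray frame
    Q=(cloud(c)-F[1])@F[0]; x,y,z=Q[...,0],Q[...,1],Q[...,2]
    for a,m in(("+y",(abs(y-.165)<.008)),("-y",(abs(y+.165)<.008))):
        q=z[m&(abs(x)<.1)&(z>.035)&(z<.065)]; print(a,len(q),np.round(np.percentile(q,85),4) if len(q) else "",end=" ")
    for a,m in(("+x",(abs(x-.105)<.006)),("-x",(abs(x+.105)<.006))):
        q=z[m&(abs(y)<.15)&(abs(y)>.03)&(z>.035)&(z<.065)]; print(a,len(q),np.round(np.percentile(q,85),4) if len(q) else "",end=" ")
    print()
E
python3 trk.py scene top
```

```text
7.1 ee [0.4691 0.2558 0.2523] tilt [-0.     0.    -0.006] F [-0.6  0.9 -8.4] M [ 0.313 -0.02  -0.023] gf 56.96916103363037 0.0252
scene [-0.1284  0.0356  0.0046] 0.001508489134977704 576
+y 256 0.0489 -y 264 0.048 +x 362 0.0485 -x 216 0.0483 
top [-0.1266  0.0344  0.004 ] 0.0032312777039186203 616
+y 189 0.0504 -y 150 0.0488 +x 172 0.0484 -x 113 0.05
```

The grip is firm, the tray is level and the roller is still at -0.128. Next I'll tilt to just short of the balance slope (-0.080), pivoting about roller height.

Call:
send_rows([
  [[0,-0.011,0],[-0.03,0,0],-1],
  [[0,-0.022,0],[-0.06,0,0],-1],
  [[0,-0.033,0],[-0.09,0,0],-1],
  [[0,-0.036,0],[-0.1,0,0],-1],
  [[0,-0.04,0],[-0.11,0,0],-1],
  [[0,-0.036,0],[-0.1,0,0],-1],
  [[0,-0.033,0],[-0.09,0,0],-1],
  [[0,-0.022,0],[-0.06,0,0],-1],
  [[0,-0.01,0],[-0.027,0,0],-1],
  [[0,0,0],[0,0,0],-1],
])

```text
time_s: 8.2
ee_pos: [0.4692, 0.2632, 0.252]
eef_rot: [3.062, -0.0, -0.006]
force: [-0.6, -0.1, -8.7]
grip_width: 0.0256
grip_force: 57.0
```

```bash
cat > ctl.py <<'E'
from h import *
import sys
# measure y, v, then evaluate a candidate list of slope increments (units 0.12 rad) given as argument; simulate
K,Lr,MU=6.87,1.53,.01
ys=[];ts=[]
for i in range(3):
    o=get_obs(); F=trayframe(o); c=cam("scene"); f,r,k=rollfit(c,*F)
    if f is not None: ys.append(f[0]); ts.append(o["time_s"])
s=Ro.from_matrix(F[0]).as_euler("xyz")
v=np.polyfit(ts,ys,1)[0]; y=ys[-1]
print("t",ts[-1],"ys",np.round(ys,4),"v",round(v,4),"slope",np.round(s,4),"yaw-skew",round(f[2],4),"rms",round(r,4),k,"bal",round(y/Lr,4),"ee",np.round(o["ee_pos"],4),"M",np.round(o["moment"],3),"gf",round(o["grip_force"],1))
def sim(y,v,s,u,mu=MU,tail=6,tau=.06):
    out=[];dt=.005;sa=s
    cmd=s
    for r in list(u)+[0]*tail:
        for j in range(20):
            cmd+=r*.12/20; sa+=(cmd-sa)*dt/tau
            g=y/Lr-sa
            if abs(v)<1e-3 and abs(g)<mu: v=0
            else:
                sg=np.sign(v) if abs(v)>=1e-3 else np.sign(g)
                v+=K*(g-mu*sg)*dt
            y+=v*dt
            if y<-.13: y=-.13; v=max(v,0)
        out.append((round(y,4),round(v,3)))
    return out
if len(sys.argv)>1:
    for a in sys.argv[1:]:
        u=[float(q) for q in a.split(",")]
        for mu in(.006,.01,.014): print(a,mu,sim(y,v,s[0],u,mu))
E
python3 ctl.py -.2,-.2,0,0,.2,.2,.1 -.15,-.15,-.1,0,.1,.15,.15,.1
```

```text
t 8.3 ys [-0.1283 -0.1284 -0.1285] v -0.0017 slope [-0.08   -0.     -0.0061] yaw-skew 0.0006 rms 0.0014 561 bal -0.084 ee [0.4692 0.263  0.252 ] M [ 0.599 -0.028  0.001] gf 57.0
-.2,-.2,0,0,.2,.2,.1 0.006 [(np.float64(-0.1285), np.float64(0.0)), (np.float64(-0.1281), np.float64(0.01)), (np.float64(-0.126), np.float64(0.033)), (np.float64(-0.1213), np.float64(0.06)), (np.float64(-0.1138), np.float64(0.087)), (np.float64(-0.1041), np.float64(0.105)), (np.float64(-0.093), np.float64(0.114)), (np.float64(-0.0814), np.float64(0.119)), (np.float64(-0.069), np.float64(0.128)), (np.float64(-0.0555), np.float64(0.143)), (np.float64(-0.0402), np.float64(0.164)), (np.float64(-0.0224), np.float64(0.192)), (np.float64(-0.0014), np.float64(0.229))]
-.2,-.2,0,0,.2,.2,.1 0.01 [(np.float64(-0.1285), 0), (np.float64(-0.1283), np.float64(0.007)), (np.float64(-0.1266), np.float64(0.027)), (np.float64(-0.1226), np.float64(0.051)), (np.float64(-0.1162), np.float64(0.075)), (np.float64(-0.108), np.float64(0.088)), (np.float64(-0.0989), np.float64(0.092)), (np.float64(-0.0897), np.float64(0.092)), (np.float
[... 1873 characters left out ...]
0.132)), (np.float64(-0.0345), np.float64(0.153)), (np.float64(-0.0178), np.float64(0.181))]
-.15,-.15,-.1,0,.1,.15,.15,.1 0.014 [(np.float64(-0.1285), 0), (np.float64(-0.1285), np.float64(0.002)), (np.float64(-0.1278), np.float64(0.013)), (np.float64(-0.1256), np.float64(0.032)), (np.float64(-0.1213), np.float64(0.052)), (np.float64(-0.1152), np.float64(0.068)), (np.float64(-0.1079), np.float64(0.076)), (np.float64(-0.1003), np.float64(0.075)), (np.float64(-0.0929), np.float64(0.071)), (np.float64(-0.086), np.float64(0.068)), (np.float64(-0.0792), np.float64(0.068)), (np.float64(-0.0722), np.float64(0.071)), (np.float64(-0.0648), np.float64(0.078)), (np.float64(-0.0565), np.float64(0.087))]
```

```bash
python3 - <<'E'
s=open("h.py").read()
c=open("ctl.py").read()
a=c.index("def sim"); b=c.index("if len(sys.argv)>1")
open("h.py","w").write(s+"\nK,Lr,MU=6.87,1.53,.01\n"+c[a:b].replace("out.append((round(y,4),round(v,3)))","out.append((round(float(y)*1000),round(float(v)*1000)))")+'''
def plan(y,v,s,y1,T,mu=MU,bias=.0,tau=.06,hold=2):
    A=np.array([[T**3,T**4,T**5],[3*T**2,4*T**3,5*T**4],[6*T,12*T**2,20*T**3]])
    k=np.linalg.solve(A,[y1-y-v*T,-v,0]); n=int(round(T*10)); tt=np.arange(1,n+1)*.1-.05+tau
    def des(t):
        if t>=T: return y1/Lr+bias
        p=y+v*t+k[0]*t**3+k[1]*t**4+k[2]*t**5; a=6*k[0]*t+12*k[1]*t**2+20*k[2]*t**3
        w=v+3*k[0]*t**2+4*k[1]*t**3+5*k[2]*t**4
        return p/Lr-a/K-mu*np.clip(w/.01,-1,1)
    S=[s]+[des(t+.05) for t in tt]; S[-1]=y1/Lr+bias
    return np.round(np.diff(S)/.12,2)
''')
open("ctl.py","w").write('''from h import *
import sys
# ctl.py target T [npics]: measure y, v; propose slope increments (units .12 rad); simulate
np_=int(sys.argv[3]) if len(sys.argv)>3 else 2
ys=[];ts=[]
for i in range(np_):
    o=get_obs(); F=trayframe(o); c=cam("scene"); f,r,k=rollfit(c,*F)
    if f is not None: ys.append(f[0]); ts.append(o["time_s"])
s=Ro.from_matrix(F[0]).as_euler("xyz"); v=np.polyfit(ts,ys,1)[0]; y=ys[-1]
print("t",ts[-1],"ys",np.round(ys,4),"v",round(v,4),"slope",np.round(s,4),"skew",round(f[2],4),"rms",round(r,4),k,"bal",round(y/Lr,4),"ee",np.round(o["ee_pos"],4),"gf",round(o["grip_force"],1))
y+=v*.05
for T in [float(q) for q in sys.argv[2].split(",")]:
  for mp in(.006,.01):
    u=plan(y,v,s[0],float(sys.argv[1]),T,mp); print("T",T,"planmu",mp,"rx",u.tolist(),"ty",np.round(u*.364,3).tolist())
    for mu in(.005,.01,.014): print("   mu",mu,sim(y,v,s[0],u,mu,4))
''')
E
python3 ctl.py -.1 .8,1.1 1
```

```text
t 8.35 ys [-0.1282] v -0.0077 slope [-0.0799 -0.     -0.0061] skew -0.0023 rms 0.0014 569 bal -0.0838 ee [0.4692 0.263  0.252 ] gf 57.0
T 0.8 planmu 0.006 rx [-0.44, 0.09, 0.22, 0.26, 0.21, 0.06, -0.13, -0.14] ty [-0.16, 0.033, 0.08, 0.095, 0.076, 0.022, -0.047, -0.051]
   mu 0.005 [(-129, 1), (-128, 21), (-125, 41), (-120, 47), (-116, 36), (-114, 11), (-114, -13), (-116, -28), (-119, -35), (-123, -43), (-128, -51), (-130, 0)]
   mu 0.01 [(-129, 1), (-128, 18), (-125, 34), (-122, 37), (-119, 21), (-118, -5), (-119, -25), (-123, -39), (-127, -47), (-130, 0), (-130, 0), (-130, 0)]
   mu 0.014 [(-129, 1), (-128, 16), (-126, 29), (-123, 28), (-121, 9), (-121, -11), (-123, -30), (-127, -43), (-130, 0), (-130, 0), (-130, 0), (-130, 0)]
T 0.8 planmu 0.01 rx [-0.47, 0.09, 0.22, 0.26, 0.21, 0.06, -0.11, -0.13] ty [-0.171, 0.033, 0.08, 0.095, 0.076, 0.022, -0.04, -0.047]
   mu 0.005 [(-129, 1), (-128, 24), (-124, 46), (-119, 55), (-114, 47), (-110, 26), (-109, 1), (-110, -10), (-111, -15), (-113, -18), (-115, -21), (-117, -26)]
   mu 0.01 [(-129, 1), (-128, 21), (-125, 40), (-120, 45), (-116, 
[... 1170 characters left out ...]
, -0.018]
   mu 0.005 [(-129, -2), (-129, 10), (-127, 27), (-123, 43), (-118, 54), (-113, 58), (-107, 57), (-101, 51), (-97, 44), (-93, 38), (-89, 36), (-85, 38), (-81, 43), (-77, 50), (-71, 59)]
   mu 0.01 [(-129, 0), (-129, 8), (-127, 22), (-124, 34), (-120, 41), (-116, 41), (-113, 34), (-110, 21), (-108, 6), (-108, 0), (-108, 0), (-108, 0), (-108, 0), (-108, 0), (-108, 0)]
   mu 0.014 [(-129, 0), (-129, 6), (-128, 17), (-125, 25), (-123, 29), (-120, 25), (-118, 13), (-117, 1), (-118, -2), (-118, -5), (-118, -6), (-119, -5), (-119, -3), (-119, -1), (-119, 0)]ctl.py:9: RankWarning: Polyfit may be poorly conditioned
  s=Ro.from_matrix(F[0]).as_euler("xyz"); v=np.polyfit(ts,ys,1)[0]; y=ys[-1]
```

Call:
send_rows([
  [[0,-0.098,0],[-0.27,0,0],-1],
  [[0,-0.015,0],[-0.04,0,0],-1],
  [[0,0.018,0],[0.05,0,0],-1],
  [[0,0.033,0],[0.09,0,0],-1],
  [[0,0.04,0],[0.11,0,0],-1],
])

```text
time_s: 8.9
ee_pos: [0.4692, 0.2637, 0.252]
eef_rot: [3.055, -0.0, -0.006]
force: [0.2, -0.6, -7.7]
grip_width: 0.0258
grip_force: 57.0
```

```bash
python3 ctl.py -.1 .7,1.0 2
```

```text
t 8.95 ys [-0.1177 -0.1162] v 0.0299 slope [-0.0852 -0.0002 -0.0064] skew -0.0023 rms 0.0014 679 bal -0.0759 ee [0.4692 0.2633 0.2521] gf 57.0
T 0.7 planmu 0.006 rx [0.06, 0.06, 0.06, 0.04, 0.01, -0.03, -0.04] ty [0.022, 0.022, 0.022, 0.015, 0.004, -0.011, -0.015]
   mu 0.005 [(-111, 33), (-108, 34), (-105, 31), (-102, 26), (-100, 18), (-98, 11), (-98, 6), (-97, 3), (-97, 1), (-97, 0), (-97, 0)]
   mu 0.01 [(-112, 30), (-109, 27), (-106, 20), (-105, 10), (-105, 0), (-105, 0), (-105, 0), (-105, 0), (-105, 0), (-105, 0), (-105, 0)]
   mu 0.014 [(-112, 27), (-109, 21), (-108, 12), (-107, 0), (-107, 0), (-107, 0), (-107, 0), (-107, 0), (-107, 0), (-107, 0), (-107, 0)]
T 0.7 planmu 0.01 rx [0.02, 0.06, 0.06, 0.04, 0.02, -0.0, -0.04] ty [0.007, 0.022, 0.022, 0.015, 0.007, -0.0, -0.015]
   mu 0.005 [(-111, 34), (-108, 37), (-104, 38), (-100, 36), (-97, 33), (-94, 29), (-91, 27), (-88, 28), (-85, 31), (-82, 35), (-78, 41)]
   mu 0.01 [(-112, 30), (-109, 30), (-106, 27), (-103, 21), (-102, 12), (-101, 2), (-101, 0), (-101, 0), (-101, 0), (-101, 0), (-101, 0)]
   mu 0.014 [(-112, 28), (-109, 2
[... 746 characters left out ...]
, 0), (-108, 0), (-108, 0)]
T 1.0 planmu 0.01 rx [0.06, 0.03, 0.02, 0.01, 0.01, 0.02, 0.02, 0.01, -0.01, -0.01] ty [0.022, 0.011, 0.007, 0.004, 0.004, 0.007, 0.007, 0.004, -0.004, -0.004]
   mu 0.005 [(-111, 33), (-108, 34), (-105, 35), (-101, 35), (-98, 35), (-94, 37), (-90, 38), (-86, 39), (-82, 42), (-78, 47), (-73, 55), (-67, 66), (-60, 79), (-51, 96)]
   mu 0.01 [(-112, 30), (-109, 27), (-106, 24), (-104, 19), (-102, 15), (-101, 10), (-101, 4), (-100, 0), (-100, 0), (-100, 0), (-100, 0), (-100, 0), (-100, 0), (-100, 0)]
   mu 0.014 [(-112, 27), (-109, 22), (-108, 15), (-106, 7), (-106, 0), (-106, 0), (-106, 0), (-106, 0), (-106, 0), (-106, 0), (-106, 0), (-106, 0), (-106, 0), (-106, 0)]
```

Call:
send_rows([
  [[0,0.004,0],[0.01,0,0],-1],
  [[0,0.007,0],[0.02,0,0],-1],
  [[0,0.007,0],[0.02,0,0],-1],
  [[0,0.007,0],[0.02,0,0],-1],
])

```text
time_s: 9.4
ee_pos: [0.4692, 0.263, 0.252]
eef_rot: [3.063, 0.0, -0.006]
force: [0.0, -1.0, -8.5]
grip_width: 0.0259
grip_force: 57.0
```

```bash
python3 ctl.py -.06 1.2,1.5 2
```

```text
t 9.45 ys [-0.11   -0.1099] v 0.0017 slope [-0.0786  0.     -0.006 ] skew -0.0035 rms 0.0016 687 bal -0.0718 ee [0.4692 0.263  0.2521] gf 57.0
T 1.2 planmu 0.006 rx [-0.19, -0.01, 0.06, 0.11, 0.14, 0.14, 0.13, 0.1, 0.04, -0.03, -0.07, -0.07] ty [-0.069, -0.004, 0.022, 0.04, 0.051, 0.051, 0.047, 0.036, 0.015, -0.011, -0.025, -0.025]
   mu 0.005 [(-109, 6), (-108, 21), (-105, 38), (-101, 53), (-95, 61), (-89, 61), (-83, 53), (-78, 37), (-76, 15), (-75, -7), (-77, -23), (-80, -35), (-84, -44), (-89, -55), (-95, -67), (-102, -83)]
   mu 0.01 [(-110, 3), (-109, 14), (-107, 27), (-103, 37), (-100, 41), (-96, 35), (-93, 19), (-92, -3), (-93, -21), (-97, -44), (-102, -68), (-110, -89), (-120, -110), (-130, 0), (-130, 0), (-130, 0)]
   mu 0.014 [(-110, 1), (-109, 8), (-108, 19), (-106, 25), (-103, 25), (-101, 14), (-101, -1), (-101, -13), (-104, -34), (-108, -59), (-116, -85), (-125, -110), (-130, 0), (-130, 0), (-130, 0), (-130, 0)]
T 1.2 planmu 0.01 rx [-0.23, -0.01, 0.06, 0.11, 0.14, 0.14, 0.13, 0.1, 0.04, -0.03, -0.05, -0.06] ty [-0.084, -0.004, 0.022, 0.04, 0.051, 0.051, 0.047, 0.036, 0.
[... 1769 characters left out ...]
0.011]
   mu 0.005 [(-109, 6), (-108, 17), (-106, 31), (-102, 47), (-97, 61), (-90, 73), (-82, 83), (-73, 90), (-64, 94), (-55, 96), (-45, 97), (-35, 100), (-25, 106), (-14, 117), (-1, 134), (13, 159), (31, 192), (52, 234), (78, 286)]
   mu 0.01 [(-110, 2), (-109, 10), (-108, 20), (-105, 31), (-101, 41), (-97, 47), (-92, 49), (-87, 47), (-83, 40), (-79, 29), (-77, 15), (-77, 0), (-77, -4), (-78, -9), (-79, -13), (-80, -15), (-82, -18), (-84, -22), (-86, -26)]
   mu 0.014 [(-110, 0), (-110, 5), (-109, 12), (-107, 20), (-105, 25), (-102, 27), (-100, 24), (-98, 15), (-97, 0), (-97, -2), (-97, -8), (-99, -19), (-101, -31), (-105, -44), (-110, -58), (-117, -74), (-125, -91), (-130, 0), (-130, 0)]
```

Call:
send_rows([
  [[0,-0.091,0],[-0.25,0,0],-1],
  [[0,-0.007,0],[-0.02,0,0],-1],
  [[0,0.022,0],[0.06,0,0],-1],
  [[0,0.036,0],[0.1,0,0],-1],
  [[0,0.044,0],[0.12,0,0],-1],
])

```text
time_s: 10.0
ee_pos: [0.4691, 0.2628, 0.2522]
eef_rot: [3.065, -0.0, -0.006]
force: [-0.2, 0.4, -9.0]
grip_width: 0.0256
grip_force: 57.0
```

```bash
sed -i 's/for mp in(.006,.01)/for mp in(.010,.013)/; s/for mu in(.005,.01,.014)/for mu in(.008,.011,.014)/' ctl.py; python3 ctl.py -.06 .7,1.0 2
```

```text
t 10.05 ys [-0.0983 -0.0965] v 0.0367 slope [-0.0755 -0.0003 -0.0064] skew -0.0011 rms 0.0014 671 bal -0.063 ee [0.4692 0.2624 0.2523] gf 57.0
T 0.7 planmu 0.01 rx [-0.17, 0.18, 0.27, 0.23, 0.08, -0.13, -0.15] ty [-0.062, 0.066, 0.098, 0.084, 0.029, -0.047, -0.055]
   mu 0.008 [(-91, 45), (-85, 59), (-79, 65), (-73, 55), (-69, 31), (-67, 3), (-67, -8), (-68, -9), (-69, -9), (-70, -9), (-71, -8)]
   mu 0.011 [(-91, 42), (-86, 55), (-80, 59), (-75, 46), (-71, 19), (-71, -6), (-72, -16), (-74, -18), (-76, -18), (-78, -19), (-80, -20)]
   mu 0.014 [(-91, 40), (-86, 51), (-81, 52), (-76, 37), (-74, 6), (-75, -13), (-77, -22), (-79, -24), (-81, -24), (-84, -26), (-87, -28)]
T 0.7 planmu 0.013 rx [-0.2, 0.18, 0.27, 0.23, 0.08, -0.11, -0.14] ty [-0.073, 0.066, 0.098, 0.084, 0.029, -0.04, -0.051]
   mu 0.008 [(-91, 45), (-85, 62), (-78, 70), (-72, 63), (-66, 42), (-64, 17), (-63, 1), (-63, 0), (-63, 0), (-63, 0), (-63, 0)]
   mu 0.011 [(-91, 43), (-86, 57), (-79, 64), (-73, 54), (-69, 30), (-68, 1), (-68, -6), (-69, -6), (-69, -4), (-70, -1), (-70, 0)]
   mu 0.014 [(-91, 41), (-86, 53), (-80,
[... 698 characters left out ...]
-73, 0), (-73, 0), (-73, 0), (-73, 0), (-73, 0)]
T 1.0 planmu 0.013 rx [-0.03, 0.04, 0.07, 0.09, 0.08, 0.07, 0.03, -0.01, 0.01, -0.04] ty [-0.011, 0.015, 0.025, 0.033, 0.029, 0.025, 0.011, -0.004, 0.004, -0.015]
   mu 0.008 [(-91, 42), (-86, 50), (-81, 57), (-75, 61), (-69, 62), (-63, 58), (-57, 53), (-52, 46), (-48, 42), (-44, 40), (-40, 42), (-35, 45), (-30, 51), (-25, 60)]
   mu 0.011 [(-91, 40), (-87, 46), (-82, 50), (-77, 52), (-71, 49), (-67, 42), (-63, 32), (-60, 21), (-59, 10), (-58, 0), (-58, 0), (-58, 0), (-58, 0), (-58, 0)]
   mu 0.014 [(-91, 38), (-87, 41), (-83, 44), (-78, 43), (-74, 37), (-71, 27), (-69, 12), (-69, 0), (-69, 0), (-69, 0), (-69, 0), (-69, 0), (-69, 0), (-69, 0)]
```

Call:
send_rows([
  [[0,-0.004,0],[-0.01,0,0],-1],
  [[0,0.015,0],[0.04,0,0],-1],
  [[0,0.025,0],[0.07,0,0],-1],
  [[0,0.033,0],[0.09,0,0],-1],
  [[0,0.025,0],[0.07,0,0],-1],
])

```text
time_s: 10.6
ee_pos: [0.4691, 0.2599, 0.2523]
eef_rot: [3.096, 0.0, -0.006]
force: [0.6, -0.2, -8.4]
grip_width: 0.0253
grip_force: 57.0
```

```bash
python3 ctl.py -.035 .8,1.1 2
```

```text
t 10.65 ys [-0.0839 -0.0842] v -0.006 slope [-0.0453 -0.0001 -0.0063] skew 0.0027 rms 0.0015 683 bal -0.055 ee [0.4692 0.2598 0.2524] gf 57.0
T 0.8 planmu 0.01 rx [-0.73, 0.15, 0.36, 0.43, 0.34, 0.1, -0.24, -0.21] ty [-0.266, 0.055, 0.131, 0.157, 0.124, 0.036, -0.087, -0.076]
   mu 0.008 [(-85, 3), (-83, 36), (-77, 67), (-70, 76), (-63, 56), (-60, 14), (-61, -25), (-64, -50), (-70, -64), (-77, -78), (-86, -94), (-96, -115)]
   mu 0.011 [(-85, 4), (-83, 34), (-78, 63), (-71, 70), (-65, 48), (-62, 3), (-64, -34), (-69, -58), (-75, -72), (-83, -86), (-93, -104), (-104, -126)]
   mu 0.014 [(-85, 3), (-83, 31), (-78, 58), (-72, 62), (-67, 37), (-66, -7), (-68, -43), (-74, -67), (-82, -82), (-91, -97), (-101, -116), (-114, -140)]
T 0.8 planmu 0.013 rx [-0.75, 0.15, 0.36, 0.43, 0.34, 0.1, -0.22, -0.2] ty [-0.273, 0.055, 0.131, 0.157, 0.124, 0.036, -0.08, -0.073]
   mu 0.008 [(-85, 4), (-83, 38), (-77, 71), (-69, 81), (-62, 64), (-57, 24), (-57, -16), (-60, -39), (-65, -51), (-70, -63), (-77, -77), (-86, -94)]
   mu 0.011 [(-85, 3), (-83, 35), (-78, 66), (-70, 74), (-64, 54), (-60, 11), (-61
[... 968 characters left out ...]
13 rx [-0.47, -0.01, 0.09, 0.15, 0.19, 0.18, 0.15, 0.08, -0.02, -0.06, -0.08] ty [-0.171, -0.004, 0.033, 0.055, 0.069, 0.066, 0.055, 0.029, -0.007, -0.022, -0.029]
   mu 0.008 [(-85, 0), (-84, 19), (-81, 44), (-75, 65), (-68, 77), (-60, 78), (-53, 68), (-47, 50), (-43, 28), (-41, 8), (-41, -2), (-41, -2), (-41, 0), (-41, 0), (-41, 0)]
   mu 0.011 [(-85, 0), (-84, 17), (-81, 40), (-76, 58), (-70, 68), (-63, 66), (-57, 53), (-53, 31), (-51, 3), (-52, -9), (-53, -17), (-55, -20), (-57, -23), (-59, -27), (-62, -32)]
   mu 0.014 [(-85, 0), (-84, 15), (-81, 35), (-77, 52), (-71, 59), (-66, 54), (-61, 38), (-59, 11), (-59, -9), (-60, -22), (-63, -31), (-66, -37), (-70, -44), (-75, -52), (-81, -63)]
```

Call:
send_rows([
  [[0,-0.182,0],[-0.5,0,0],-1],
  [[0,-0.004,0],[-0.01,0,0],-1],
  [[0,0.033,0],[0.09,0,0],-1],
  [[0,0.051,0],[0.14,0,0],-1],
  [[0,0.058,0],[0.16,0,0],-1],
])

```text
time_s: 11.2
ee_pos: [0.4692, 0.261, 0.2526]
eef_rot: [3.083, -0.0, -0.006]
force: [-0.0, 1.3, -8.2]
grip_width: 0.0254
grip_force: 57.0
```

```bash
sed -i 's/^y+=v\*.05/y+=v*.05; s=s+np.array([.004,0,0]); print("bias .004 added")/' ctl.py; python3 ctl.py -.035 .6,.9 2
```

```text
t 11.25 ys [-0.0673 -0.064 ] v 0.0664 slope [-0.0576 -0.0003 -0.0068] skew 0.0013 rms 0.0015 671 bal -0.0418 ee [0.4693 0.2606 0.2527] gf 57.0
bias .004 added
T 0.6 planmu 0.01 rx [0.14, 0.14, 0.12, 0.02, -0.07, -0.1] ty [0.051, 0.051, 0.044, 0.007, -0.025, -0.036]
   mu 0.008 [(-54, 69), (-47, 66), (-41, 55), (-36, 38), (-33, 21), (-32, 10), (-31, 5), (-31, 1), (-31, 0), (-31, 0)]
   mu 0.011 [(-54, 67), (-47, 62), (-42, 49), (-38, 29), (-36, 9), (-36, 0), (-36, 0), (-36, 0), (-36, 0), (-36, 0)]
   mu 0.014 [(-54, 65), (-48, 58), (-43, 42), (-40, 20), (-39, 0), (-39, 0), (-39, 0), (-39, 0), (-39, 0), (-39, 0)]
T 0.6 planmu 0.013 rx [0.12, 0.14, 0.12, 0.02, -0.05, -0.09] ty [0.044, 0.051, 0.044, 0.007, -0.018, -0.033]
   mu 0.008 [(-54, 70), (-47, 68), (-41, 59), (-35, 44), (-32, 29), (-30, 18), (-28, 13), (-27, 11), (-26, 9), (-25, 7)]
   mu 0.011 [(-54, 68), (-47, 64), (-42, 52), (-37, 34), (-35, 16), (-34, 2), (-34, 0), (-34, 0), (-34, 0), (-34, 0)]
   mu 0.014 [(-54, 66), (-48, 59), (-43, 45), (-39, 25), (-38, 4), (-38, 0), (-38, 0), (-38, 0), (-38, 0), (-38, 0)]
T 0.9 planmu 0.0
[... 472 characters left out ...]
 (-40, 26), (-38, 12), (-38, 0), (-38, 0), (-38, 0), (-38, 0), (-38, 0), (-38, 0), (-38, 0), (-38, 0)]
T 0.9 planmu 0.013 rx [0.18, 0.06, 0.03, 0.0, -0.02, 0.01, 0.02, -0.01, -0.01] ty [0.066, 0.022, 0.011, 0.0, -0.007, 0.004, 0.007, -0.004, -0.004]
   mu 0.008 [(-54, 69), (-47, 64), (-41, 57), (-36, 49), (-31, 44), (-27, 41), (-23, 39), (-19, 38), (-15, 40), (-11, 43), (-7, 49), (-1, 57), (5, 68)]
   mu 0.011 [(-54, 67), (-48, 60), (-42, 50), (-38, 40), (-34, 31), (-31, 25), (-29, 19), (-28, 13), (-27, 8), (-26, 4), (-26, 0), (-26, 0), (-26, 0)]
   mu 0.014 [(-54, 64), (-48, 56), (-43, 44), (-39, 31), (-37, 19), (-36, 9), (-35, 0), (-35, 0), (-35, 0), (-35, 0), (-35, 0), (-35, 0), (-35, 0)]
```

Call:
send_rows([
  [[0,0.044,0],[0.12,0,0],-1],
  [[0,0.051,0],[0.14,0,0],-1],
  [[0,0.044,0],[0.12,0,0],-1],
  [[0,0.007,0],[0.02,0,0],-1],
  [[0,-0.018,0],[-0.05,0,0],-1],
  [[0,-0.033,0],[-0.09,0,0],-1],
])

```text
time_s: 11.9
ee_pos: [0.4692, 0.2585, 0.2527]
eef_rot: [3.111, -0.0, -0.006]
force: [-0.1, -0.5, -9.4]
grip_width: 0.0258
grip_force: 57.0
```

```bash
python3 ctl.py 0 .8,1.0 2
```

```text
t 11.95 ys [-0.0489 -0.0494] v -0.0098 slope [-0.0312  0.     -0.0058] skew -0.002 rms 0.0014 673 bal -0.0323 ee [0.4691 0.2589 0.2526] gf 57.0
bias .004 added
T 0.8 planmu 0.01 rx [-0.72, 0.15, 0.37, 0.44, 0.35, 0.1, -0.25, -0.22] ty [-0.262, 0.055, 0.135, 0.16, 0.127, 0.036, -0.091, -0.08]
   mu 0.008 [(-50, 3), (-48, 38), (-43, 71), (-35, 82), (-27, 63), (-23, 22), (-23, -18), (-26, -41), (-31, -52), (-37, -62), (-44, -74), (-52, -89)]
   mu 0.011 [(-50, 3), (-48, 37), (-43, 68), (-36, 76), (-29, 55), (-26, 11), (-27, -27), (-31, -49), (-36, -61), (-43, -71), (-51, -84), (-60, -100)]
   mu 0.014 [(-50, 4), (-48, 35), (-43, 63), (-36, 69), (-30, 46), (-28, -1), (-30, -35), (-35, -57), (-41, -69), (-49, -79), (-57, -93), (-68, -111)]
T 0.8 planmu 0.013 rx [-0.75, 0.15, 0.37, 0.44, 0.35, 0.1, -0.23, -0.21] ty [-0.273, 0.055, 0.135, 0.16, 0.127, 0.036, -0.084, -0.076]
   mu 0.008 [(-50, 3), (-48, 41), (-42, 76), (-34, 89), (-25, 74), (-20, 37), (-18, -4), (-20, -23), (-23, -31), (-26, -36), (-30, -43), (-34, -51)]
   mu 0.011 [(-50, 4), (-48, 39), (-42, 73), (-34, 84), (-27, 66), (-22
[... 868 characters left out ...]
7), (-44, -66), (-52, -79), (-60, -94)]
T 1.0 planmu 0.013 rx [-0.53, 0.01, 0.15, 0.23, 0.25, 0.22, 0.13, -0.01, -0.11, -0.11] ty [-0.193, 0.004, 0.055, 0.084, 0.091, 0.08, 0.047, -0.004, -0.04, -0.04]
   mu 0.008 [(-51, 0), (-49, 26), (-45, 56), (-38, 79), (-30, 88), (-21, 82), (-14, 62), (-9, 36), (-7, 11), (-7, -2), (-7, -1), (-7, 0), (-7, 0), (-7, 0)]
   mu 0.011 [(-50, 1), (-49, 25), (-45, 53), (-39, 74), (-31, 80), (-23, 71), (-17, 48), (-14, 18), (-14, -5), (-15, -13), (-16, -15), (-18, -15), (-19, -16), (-21, -18)]
   mu 0.014 [(-50, 1), (-49, 22), (-46, 48), (-40, 67), (-33, 71), (-26, 58), (-22, 32), (-20, -2), (-21, -17), (-24, -27), (-27, -31), (-30, -34), (-34, -39), (-38, -46)]
```

```bash
python3 trk.py scene; python3 ctl.py -.02 .8 2
```

```text
12.0 ee [0.4691 0.259  0.2525] tilt [-0.0303  0.0001 -0.0055] F [-0.5  0.1 -8.2] M [0.206 0.003 0.037] gf 56.9685298204422 0.0259
scene [-0.0495  0.0406  0.0043] 0.0014948734474791148 679
+y 261 0.0488 -y 258 0.0479 +x 353 0.0485 -x 219 0.048 
t 12.1 ys [-0.0496 -0.0496] v -0.0001 slope [-0.0298  0.0001 -0.0055] skew 0.0038 rms 0.0015 673 bal -0.0324 ee [0.4691 0.2588 0.2525] gf 57.0
bias .004 added
T 0.8 planmu 0.01 rx [-0.45, 0.09, 0.21, 0.24, 0.19, 0.05, -0.1, -0.12] ty [-0.164, 0.033, 0.076, 0.087, 0.069, 0.018, -0.036, -0.044]
   mu 0.008 [(-50, 2), (-49, 20), (-46, 37), (-42, 41), (-38, 29), (-36, 5), (-37, -14), (-39, -26), (-42, -32), (-45, -38), (-49, -45), (-54, -54)]
   mu 0.011 [(-50, 1), (-49, 17), (-46, 32), (-43, 33), (-40, 19), (-39, -4), (-41, -21), (-44, -32), (-47, -39), (-51, -45), (-56, -53), (-62, -63)]
   mu 0.014 [(-50, 1), (-49, 14), (-47, 27), (-44, 26), (-42, 9), (-42, -9), (-44, -24), (-47, -35), (-51, -41), (-55, -47), (-60, -55), (-66, -65)]
T 0.8 planmu 0.013 rx [-0.48, 0.09, 0.21, 0.24, 0.19, 0.05, -0.08, -0.12] ty [-0.175, 0.033, 0.076, 0.087, 0.069, 0.018, -0.029, -0.044]
   mu 0.008 [(-50, 2), (-48, 22), (-45, 42), (-40, 49), (-36, 40), (-33, 19), (-32, -2), (-33, -11), (-34, -13), (-36, -14), (-37, -16), (-39, -18)]
   mu 0.011 [(-50, 2), (-49, 19), (-46, 37), (-42, 41), (-38, 30), (-36, 6), (-37, -10), (-38, -19), (-40, -21), (-42, -23), (-45, -26), (-48, -29)]
   mu 0.014 [(-50, 1), (-49, 17), (-46, 32), (-43, 34), (-40, 20), (-39, -3), (-40, -15), (-42, -23), (-45, -26), (-47, -28), (-50, -31), (-54, -35)]
```

Call:
send_rows([
  [[0,-0.146,0],[-0.4,0,0],-1],
  [[0,-0.004,0],[-0.01,0,0],-1],
  [[0,0.029,0],[0.08,0,0],-1],
  [[0,0.051,0],[0.14,0,0],-1],
  [[0,0.047,0],[0.13,0,0],-1],
])

```text
time_s: 12.65
ee_pos: [0.4692, 0.2588, 0.2528]
eef_rot: [3.107, -0.0, -0.006]
force: [-0.9, 0.3, -8.2]
grip_width: 0.0255
grip_force: 57.0
```

```bash
python3 ctl.py -.01 .6,.8 2
```

```text
t 12.7 ys [-0.0336 -0.0307] v 0.0574 slope [-0.0341 -0.0003 -0.0068] skew 0.0065 rms 0.0014 665 bal -0.0201 ee [0.4693 0.2585 0.2529] gf 57.0
bias .004 added
T 0.6 planmu 0.01 rx [0.19, 0.07, 0.02, -0.02, -0.02, -0.04] ty [0.069, 0.025, 0.007, -0.007, -0.007, -0.015]
   mu 0.008 [(-22, 58), (-17, 51), (-12, 39), (-9, 28), (-7, 18), (-5, 11), (-4, 7), (-4, 4), (-4, 1), (-4, 0)]
   mu 0.011 [(-22, 56), (-17, 46), (-13, 33), (-11, 18), (-9, 6), (-9, 0), (-9, 0), (-9, 0), (-9, 0), (-9, 0)]
   mu 0.014 [(-22, 54), (-17, 42), (-14, 26), (-12, 9), (-12, 0), (-12, 0), (-12, 0), (-12, 0), (-12, 0), (-12, 0)]
T 0.6 planmu 0.013 rx [0.16, 0.07, 0.02, -0.02, 0.0, -0.04] ty [0.058, 0.025, 0.007, -0.007, 0.0, -0.015]
   mu 0.008 [(-22, 58), (-16, 53), (-12, 44), (-8, 36), (-4, 29), (-2, 24), (1, 23), (3, 23), (5, 24), (8, 27)]
   mu 0.011 [(-22, 56), (-17, 49), (-13, 38), (-9, 26), (-7, 16), (-6, 8), (-6, 3), (-6, 0), (-6, 0), (-6, 0)]
   mu 0.014 [(-22, 54), (-17, 45), (-14, 31), (-11, 17), (-10, 4), (-10, 0), (-10, 0), (-10, 0), (-10, 0), (-10, 0)]
T 0.8 planmu 0.01 rx [0.2, 0.04, -0.0, -0.03, 0
[... 316 characters left out ...]
0), (-7, 0), (-7, 0), (-7, 0)]
   mu 0.014 [(-22, 53), (-18, 42), (-14, 27), (-12, 13), (-11, 1), (-11, 0), (-11, 0), (-11, 0), (-11, 0), (-11, 0), (-11, 0), (-11, 0)]
T 0.8 planmu 0.013 rx [0.18, 0.04, -0.0, -0.03, 0.02, -0.0, -0.01, -0.0] ty [0.066, 0.015, -0.0, -0.011, 0.007, -0.0, -0.004, -0.0]
   mu 0.008 [(-22, 58), (-17, 52), (-12, 44), (-8, 37), (-4, 33), (-1, 30), (2, 28), (5, 28), (8, 30), (11, 32), (14, 37), (18, 42)]
   mu 0.011 [(-22, 56), (-17, 48), (-13, 37), (-10, 28), (-7, 21), (-5, 14), (-4, 8), (-4, 3), (-4, 0), (-4, 0), (-4, 0), (-4, 0)]
   mu 0.014 [(-22, 54), (-17, 43), (-14, 31), (-11, 19), (-10, 9), (-10, 0), (-10, 0), (-10, 0), (-10, 0), (-10, 0), (-10, 0), (-10, 0)]
```

Call:
send_rows([
  [[0,0.051,0],[0.14,0,0],-1],
  [[0,0.025,0],[0.07,0,0],-1],
  [[0,0.007,0],[0.02,0,0],-1],
  [[0,-0.004,0],[-0.01,0,0],-1],
  [[0,0,0],[0,0,0],-1],
])

```text
time_s: 13.25
ee_pos: [0.4691, 0.257, 0.2528]
eef_rot: [3.131, 0.0, -0.006]
force: [0.3, 1.2, -8.0]
grip_width: 0.0257
grip_force: 57.0
```

```bash
python3 ctl.py 0 .5,.7 2
```

```text
t 13.3 ys [-0.0197 -0.0199] v -0.0031 slope [-0.0106  0.0001 -0.0058] skew 0.0028 rms 0.0015 674 bal -0.013 ee [0.4691 0.257  0.2528] gf 57.0
bias .004 added
T 0.5 planmu 0.01 rx [-0.6, 0.57, 0.51, -0.11, -0.31] ty [-0.218, 0.207, 0.186, -0.04, -0.113]
   mu 0.008 [(-20, 4), (-19, 23), (-16, 15), (-17, -15), (-19, -38), (-24, -48), (-29, -55), (-35, -65), (-42, -77)]
   mu 0.011 [(-20, 3), (-19, 20), (-17, 10), (-17, -17), (-20, -39), (-25, -47), (-30, -53), (-35, -60), (-42, -70)]
   mu 0.014 [(-20, 2), (-19, 17), (-18, 5), (-18, -19), (-21, -39), (-26, -45), (-30, -49), (-36, -55), (-42, -63)]
T 0.5 planmu 0.013 rx [-0.63, 0.57, 0.51, -0.11, -0.3] ty [-0.229, 0.207, 0.186, -0.04, -0.109]
   mu 0.008 [(-20, 4), (-18, 25), (-16, 20), (-16, -9), (-18, -29), (-21, -36), (-25, -41), (-29, -46), (-34, -54)]
   mu 0.011 [(-20, 4), (-19, 23), (-16, 15), (-16, -12), (-19, -30), (-22, -36), (-26, -38), (-30, -42), (-34, -48)]
   mu 0.014 [(-20, 3), (-19, 20), (-17, 10), (-17, -14), (-20, -31), (-23, -35), (-27, -36), (-30, -38), (-35, -42)]
T 0.7 planmu 0.01 rx [-0.44, 0.13, 0.24, 0.23, 0.1,
[... 312 characters left out ...]
19, -20), (-21, -21), (-23, -23)]
   mu 0.014 [(-20, 1), (-19, 13), (-18, 22), (-16, 15), (-15, -2), (-16, -12), (-17, -18), (-19, -19), (-21, -18), (-23, -18), (-25, -19)]
T 0.7 planmu 0.013 rx [-0.46, 0.13, 0.24, 0.23, 0.1, -0.06, -0.12] ty [-0.167, 0.047, 0.087, 0.084, 0.036, -0.022, -0.044]
   mu 0.008 [(-20, 2), (-19, 20), (-16, 35), (-13, 35), (-10, 20), (-9, 0), (-9, -7), (-10, -9), (-11, -9), (-12, -9), (-13, -9)]
   mu 0.011 [(-20, 1), (-19, 17), (-17, 30), (-14, 27), (-12, 10), (-12, -6), (-13, -12), (-14, -13), (-15, -13), (-17, -13), (-18, -14)]
   mu 0.014 [(-20, 1), (-19, 15), (-17, 25), (-15, 20), (-14, 0), (-14, -8), (-15, -14), (-17, -14), (-18, -13), (-20, -13), (-21, -13)]
```

Call:
send_rows([
  [[0,-0.12,0],[-0.33,0,0],-1],
  [[0,-0.004,0],[-0.01,0,0],-1],
  [[0,0.022,0],[0.06,0,0],-1],
  [[0,0.036,0],[0.1,0,0],-1],
  [[0,0.033,0],[0.09,0,0],-1],
])

```text
time_s: 13.85
ee_pos: [0.4692, 0.2576, 0.2529]
eef_rot: [3.122, -0.0, -0.006]
force: [0.7, -0.1, -8.0]
grip_width: 0.0259
grip_force: 57.0
```

```bash
sed -i 's/\.004,0,0\]/.007,0,0]/' ctl.py; python3 ctl.py 0 .4,.6 2
```

```text
t 13.9 ys [-0.0099 -0.008 ] v 0.0377 slope [-0.0193 -0.0002 -0.0066] skew 0.0009 rms 0.0015 664 bal -0.0052 ee [0.4692 0.2573 0.253 ] gf 57.0
bias .004 added
T 0.4 planmu 0.01 rx [0.21, -0.04, -0.06, -0.01] ty [0.076, -0.015, -0.022, -0.004]
   mu 0.008 [(-2, 35), (1, 24), (2, 15), (4, 10), (4, 6), (5, 3), (5, 0), (5, 0)]
   mu 0.011 [(-3, 33), (0, 20), (2, 9), (2, 0), (2, 0), (2, 0), (2, 0), (2, 0)]
   mu 0.014 [(-3, 31), (0, 16), (1, 2), (1, 0), (1, 0), (1, 0), (1, 0), (1, 0)]
T 0.4 planmu 0.013 rx [0.18, -0.03, -0.04, -0.01] ty [0.066, -0.011, -0.015, -0.004]
   mu 0.008 [(-2, 35), (1, 27), (3, 19), (5, 14), (6, 11), (7, 8), (8, 6), (8, 5)]
   mu 0.011 [(-2, 33), (0, 23), (2, 12), (3, 5), (3, 0), (3, 0), (3, 0), (3, 0)]
   mu 0.014 [(-3, 31), (0, 18), (1, 6), (1, 0), (1, 0), (1, 0), (1, 0), (1, 0)]
T 0.6 planmu 0.01 rx [0.2, -0.01, -0.01, -0.07, -0.03, 0.02] ty [0.073, -0.004, -0.004, -0.025, -0.011, 0.007]
   mu 0.008 [(-2, 35), (1, 25), (2, 13), (3, 4), (3, 0), (3, 0), (3, 0), (3, 0), (3, 0), (3, 0)]
   mu 0.011 [(-2, 33), (0, 20), (2, 7), (2, 0), (2, 0), (2, 0), (2, 0), (2, 0), (2, 0), (2, 0)]
   mu 0.014 [(-3, 31), (0, 16), (1, 0), (1, 0), (1, 0), (1, 0), (1, 0), (1, 0), (1, 0), (1, 0)]
T 0.6 planmu 0.013 rx [0.17, 0.0, 0.01, -0.06, -0.04, 0.02] ty [0.062, 0.0, 0.004, -0.022, -0.015, 0.007]
   mu 0.008 [(-2, 36), (1, 27), (3, 17), (4, 8), (5, 3), (5, 0), (5, 0), (5, 0), (5, 0), (5, 0)]
   mu 0.011 [(-2, 34), (0, 23), (2, 11), (2, 0), (2, 0), (2, 0), (2, 0), (2, 0), (2, 0), (2, 0)]
   mu 0.014 [(-3, 31), (0, 19), (1, 4), (1, 0), (1, 0), (1, 0), (1, 0), (1, 0), (1, 0), (1, 0)]
```

Call:
send_rows([
  [[0,0.062,0],[0.17,0,0],-1],
  [[0,-0.004,0],[-0.01,0,0],-1],
  [[0,-0.007,0],[-0.02,0,0],-1],
  [[0,-0.004,0],[-0.01,0,0],-1],
  [[0,0,0],[0,0,0],-1],
])

```text
time_s: 14.45
ee_pos: [0.4691, 0.2566, 0.2529]
eef_rot: [3.136, 0.0, -0.006]
force: [-0.2, 1.1, -9.1]
grip_width: 0.0257
grip_force: 57.0
```

```bash
python3 ctl.py 0 .6 2|head -2; python3 trk.py top
```

```text
t 14.5 ys [-0.0022 -0.0022] v -0.0013 slope [-0.0057  0.0001 -0.0058] skew 0.0021 rms 0.0015 664 bal -0.0015 ee [0.4691 0.2566 0.2529] gf 57.0
bias .004 added
14.55 ee [0.4691 0.2566 0.2529] tilt [-0.0057  0.0001 -0.0058] F [-0.4  0.4 -8.2] M [0.046 0.034 0.025] gf 56.96980834007263 0.0256
top [-2.000e-04  5.050e-02  2.082e-01] 0.002018634841760849 17
+y 190 0.0507 -y 150 0.0495 +x 174 0.0492 -x 116 0.0498
```

The roller is caught and steady at y = -2 mm with zero speed. Next I'll turn the tray to the window's yaw, gently and in place.

Call:
send_rows([
  [[0,0,0],[0,0,0.03],-1],
  [[0,0,0],[0,0,0.06],-1],
  [[0,0,0],[0,0,0.09],-1],
  [[0,0,0],[0,0,0.12],-1],
  [[0,0,0],[0,0,0.14],-1],
  [[0,0,0],[0,0,0.15],-1],
  [[0,0,0],[0,0,0.15],-1],
  [[0,0,0],[0,0,0.15],-1],
  [[0,0,0],[0,0,0.15],-1],
  [[0,0,0],[0,0,0.15],-1],
  [[0,0,0],[0,0,0.15],-1],
  [[0,0,0],[0,0,0.15],-1],
])

```text
time_s: 15.8
ee_pos: [0.4691, 0.2565, 0.2529]
eef_rot: [3.136, -0.001, -0.186]
force: [1.2, 0.1, -8.0]
grip_width: 0.0255
grip_force: 57.0
```

Call:
send_rows([
  [[0,0,0],[0,0,0.15],-1],
  [[0,0,0],[0,0,0.15],-1],
  [[0,0,0],[0,0,0.14],-1],
  [[0,0,0],[0,0,0.12],-1],
  [[0,0,0],[0,0,0.1],-1],
  [[0,0,0],[0,0,0.07],-1],
  [[0,0,0],[0,0,0.05],-1],
  [[0,0,0],[0,0,0.02],-1],
  [[0,0,0],[0,0,0],-1],
])

```text
time_s: 16.7
ee_pos: [0.4691, 0.2565, 0.2529]
eef_rot: [3.136, -0.002, -0.281]
force: [0.3, 0.5, -8.0]
grip_width: 0.0255
grip_force: 57.0
```

```bash
python3 ctl.py 0 .6 2|head -1
```

```text
t 16.75 ys [-0.0025 -0.0024] v 0.002 slope [-0.0055 -0.0015 -0.2807] skew 0.0033 rms 0.0014 602 bal -0.0015 ee [0.4691 0.2565 0.2529] gf 57.0
```

The roller stayed put at -2.4 mm. Now I'll carry the tray with slow ramps of about 0.03 m/s².

Call:
send_rows([
  [[0.005,0.01,0],[0,0,0],-1],
  [[0.009,0.02,0],[0,0,0],-1],
  [[0.014,0.03,0],[0,0,0],-1],
  [[0.019,0.04,0],[0,0,0],-1],
  [[0.023,0.05,0],[0,0,0],-1],
  [[0.028,0.06,0],[0,0,0],-1],
  [[0.033,0.07,0],[0,0,0],-1],
  [[0.037,0.08,0],[0,0,0],-1],
  [[0.042,0.09,0],[0,0,0],-1],
  [[0.047,0.1,0],[0,0,0],-1],
  [[0.051,0.11,0],[0,0,0],-1],
  [[0.056,0.12,0],[0,0,0],-1],
])

```text
time_s: 18.0
ee_pos: [0.4732, 0.2306, 0.2531]
eef_rot: [3.136, -0.002, -0.281]
force: [0.3, -0.8, -9.1]
grip_width: 0.0257
grip_force: 57.0
```

Call:
send_rows([
  [[0.061,0.13,0],[0,0,0],-1],
  [[0.065,0.14,0],[0,0,0],-1],
  [[0.07,0.15,0],[0,0,0],-1],
  [[0.075,0.16,0],[0,0,0],-1],
  [[0.079,0.17,0],[0,0,0],-1],
  [[0.084,0.18,0],[0,0,0],-1],
  [[0.089,0.19,0],[0,0,0],-1],
  [[0.094,0.2,0],[0,0,0],-1],
  [[0.098,0.21,0],[0,0,0],-1],
  [[0.103,0.22,0],[0,0,0],-1],
  [[0.108,0.23,0],[0,0,0],-1],
  [[0.112,0.24,0],[0,0,0],-1],
])

```text
time_s: 19.2
ee_pos: [0.4847, 0.1577, 0.2535]
eef_rot: [3.136, -0.002, -0.281]
force: [0.2, -0.7, -8.3]
grip_width: 0.0256
grip_force: 57.0
```

```bash
python3 - <<'E'
from h import *
o=get_obs(); f,r,k=rollfit(cam("scene"),*trayframe(o)); print(np.round(f,4),r,k,np.round(o["ee_pos"],4),np.round(o["eef_rot"],4))
E
```

```text
[-0.0025  0.0416  0.0009] 0.0012959367899481554 577 [0.4847 0.1577 0.2535] [ 3.1361e+00 -1.5000e-03 -2.8080e-01]
```

```bash
python3 ctl.py 0 .6 3|head -1
```

```text
t 19.35 ys [-0.0043 -0.007  -0.0095] v -0.0514 slope [-0.0053 -0.0015 -0.2816] skew 0.0088 rms 0.0014 649 bal -0.0062 ee [0.4847 0.1579 0.2535] gf 57.0
```

The picture call stopped the moving arm and nudged the roller to -10 mm, still moving at -50 mm/s. I'll catch it, and from now on take pictures only when at rest.

Call:
send_rows([
  [[0,-0.08,0],[-0.22,0,0],-1],
  [[0,0,0],[0,0,0],-1],
  [[0,0.011,0],[0.03,0,0],-1],
  [[0,0.018,0],[0.05,0,0],-1],
])

```text
time_s: 19.8
ee_pos: [0.485, 0.1601, 0.2534]
eef_rot: [3.12, -0.001, -0.28]
force: [-0.4, -0.3, -8.0]
grip_width: 0.0255
grip_force: 57.0
```

```bash
python3 ctl.py 0 .6 2|head -1
```

```text
t 19.85 ys [-0.0137 -0.0131] v 0.0122 slope [-0.0214 -0.0015 -0.2806] skew 0.0013 rms 0.0013 663 bal -0.0086 ee [0.485  0.1598 0.2534] gf 57.0
```

Call:
send_rows([
  [[0,-0.029,0],[-0.08,0,0],-1],
  [[0,0,0],[0,0,0],-1],
  [[0,0,0],[0,0,0],-1],
  [[0,0.022,0],[0.06,0,0],-1],
  [[0,0.022,0],[0.06,0,0],-1],
  [[0,0.015,0],[0.04,0,0],-1],
])

```text
time_s: 20.5
ee_pos: [0.4847, 0.1588, 0.2535]
eef_rot: [3.13, -0.002, -0.281]
force: [0.0, 0.1, -8.0]
grip_width: 0.0259
grip_force: 57.0
```

```bash
python3 ctl.py 0 .6 2|head -1
```

```text
t 20.55 ys [-0.0028 -0.0024] v 0.0089 slope [-0.0119 -0.0016 -0.281 ] skew 0.0062 rms 0.0017 585 bal -0.0016 ee [0.4847 0.1587 0.2536] gf 57.0
```

Call:
send_rows([
  [[0,0.011,0],[0.03,0,0],-1],
  [[0,0.007,0],[0.02,0,0],-1],
  [[0,0,0],[0,0,0],-1],
  [[0,0,0],[0,0,0],-1],
  [[0,0,0],[0,0,0],-1],
])

```text
time_s: 21.1
ee_pos: [0.4846, 0.1585, 0.2535]
eef_rot: [3.135, -0.002, -0.281]
force: [0.8, -0.2, -8.2]
grip_width: 0.0257
grip_force: 57.0
```

```bash
python3 ctl.py 0 .6 2|head -1
```

```text
t 21.15 ys [-0.002 -0.002] v 0.0011 slope [-0.0067 -0.0015 -0.2808] skew 0.0063 rms 0.0017 578 bal -0.0013 ee [0.4846 0.1585 0.2535] gf 57.0
```

Call:
send_rows([
  [[0.005,0.01,0],[0,0,0],-1],
  [[0.009,0.02,0],[0,0,0],-1],
  [[0.014,0.03,0],[0,0,0],-1],
  [[0.019,0.04,0],[0,0,0],-1],
  [[0.023,0.05,0],[0,0,0],-1],
  [[0.028,0.06,0],[0,0,0],-1],
  [[0.033,0.07,0],[0,0,0],-1],
  [[0.037,0.08,0],[0,0,0],-1],
  [[0.042,0.09,0],[0,0,0],-1],
  [[0.047,0.1,0],[0,0,0],-1],
  [[0.051,0.11,0],[0,0,0],-1],
  [[0.056,0.12,0],[0,0,0],-1],
])

```text
time_s: 22.4
ee_pos: [0.4887, 0.1326, 0.2537]
eef_rot: [3.135, -0.002, -0.281]
force: [-1.4, 0.4, -8.2]
grip_width: 0.0257
grip_force: 57.0
```

Call:
send_rows([
  [[0.061,0.13,0],[0,0,0],-1],
  [[0.065,0.14,0],[0,0,0],-1],
  [[0.07,0.15,0],[0,0,0],-1],
  [[0.075,0.16,0],[0,0,0],-1],
  [[0.079,0.17,0],[0,0,0],-1],
  [[0.084,0.18,0],[0,0,0],-1],
  [[0.089,0.19,0],[0,0,0],-1],
  [[0.094,0.2,0],[0,0,0],-1],
  [[0.098,0.21,0],[0,0,0],-1],
  [[0.103,0.22,0],[0,0,0],-1],
  [[0.108,0.23,0],[0,0,0],-1],
  [[0.112,0.24,0],[0,0,0],-1],
])

```text
time_s: 23.6
ee_pos: [0.5002, 0.0596, 0.2542]
eef_rot: [3.135, -0.002, -0.281]
force: [-0.3, 0.5, -8.5]
grip_width: 0.0259
grip_force: 57.0
```

Call:
send_rows([
  [[0.112,0.24,0],[0,0,0],-1],
  [[0.112,0.24,0],[0,0,0],-1],
  [[0.112,0.24,0],[0,0,0],-1],
  [[0.112,0.24,0],[0,0,0],-1],
  [[0.112,0.24,0],[0,0,0],-1],
  [[0.112,0.24,0],[0,0,0],-1],
  [[0.112,0.24,0],[0,0,0],-1],
  [[0.112,0.24,0],[0,0,0],-1],
  [[0.112,0.24,0],[0,0,0],-1],
  [[0.112,0.24,0],[0,0,0],-1],
  [[0.112,0.24,0],[0,0,0],-1],
  [[0.112,0.24,0],[0,0,0],-1],
])

```text
time_s: 24.8
ee_pos: [0.515, -0.0346, 0.2548]
eef_rot: [3.135, -0.001, -0.281]
force: [0.1, 0.3, -8.4]
grip_width: 0.0255
grip_force: 57.0
```

Call:
send_rows([
  [[0.112,0.24,0],[0,0,0],-1],
  [[0.112,0.24,0],[0,0,0],-1],
  [[0.112,0.24,0],[0,0,0],-1],
  [[0.112,0.24,0],[0,0,0],-1],
  [[0.112,0.24,0],[0,0,0],-1],
  [[0.112,0.24,0],[0,0,0],-1],
  [[0.112,0.24,0],[0,0,0],-1],
  [[0.112,0.24,0],[0,0,0],-1],
  [[0.112,0.24,0],[0,0,0],-1],
  [[0.112,0.24,0],[0,0,0],-1],
  [[0.112,0.24,0],[0,0,0],-1],
  [[0.112,0.24,0],[0,0,0],-1],
])

```text
time_s: 26.0
ee_pos: [0.5298, -0.1287, 0.2554]
eef_rot: [3.135, -0.002, -0.281]
force: [-0.5, 0.8, -7.8]
grip_width: 0.0253
grip_force: 57.0
```

Call:
send_rows([
  [[0.112,0.24,0],[0,0,0],-1],
  [[0.112,0.24,0],[0,0,0],-1],
  [[0.112,0.24,0],[0,0,0],-1],
  [[0.108,0.23,0],[0,0,0],-1],
  [[0.103,0.22,0],[0,0,0],-1],
  [[0.098,0.21,0],[0,0,0],-1],
  [[0.094,0.2,0],[0,0,0],-1],
  [[0.089,0.19,0],[0,0,0],-1],
  [[0.084,0.18,0],[0,0,0],-1],
  [[0.079,0.17,0],[0,0,0],-1],
  [[0.075,0.16,0],[0,0,0],-1],
  [[0.07,0.15,0],[0,0,0],-1],
])

```text
time_s: 27.2
ee_pos: [0.5423, -0.208, 0.256]
eef_rot: [3.135, -0.002, -0.281]
force: [-0.4, 0.1, -8.1]
grip_width: 0.0257
grip_force: 57.0
```

Call:
send_rows([
  [[0.065,0.14,0],[0,0,0],-1],
  [[0.061,0.13,0],[0,0,0],-1],
  [[0.056,0.12,0],[0,0,0],-1],
  [[0.051,0.11,0],[0,0,0],-1],
  [[0.047,0.1,0],[0,0,0],-1],
  [[0.042,0.09,0],[0,0,0],-1],
  [[0.037,0.08,0],[0,0,0],-1],
  [[0.033,0.07,0],[0,0,0],-1],
  [[0.028,0.06,0],[0,0,0],-1],
  [[0.023,0.05,0],[0,0,0],-1],
  [[0.019,0.04,0],[0,0,0],-1],
  [[0.014,0.03,0],[0,0,0],-1],
])

```text
time_s: 28.4
ee_pos: [0.5475, -0.241, 0.2562]
eef_rot: [3.135, -0.002, -0.281]
force: [-0.5, 0.1, -8.0]
grip_width: 0.0253
grip_force: 57.0
```

Call:
send_rows([
  [[0.009,0.02,0],[0,0,0],-1],
  [[0.005,0.01,0],[0,0,0],-1],
  [[0,0,0],[0,0,0],-1],
])

```text
time_s: 28.7
ee_pos: [0.5476, -0.2419, 0.2562]
eef_rot: [3.135, -0.001, -0.281]
force: [0.5, 0.1, -8.6]
grip_width: 0.0259
grip_force: 57.0
```

```bash
python3 ctl.py 0 .6 2
```

```text
t 28.75 ys [-0.003 -0.003] v -0.0006 slope [-0.0066 -0.0015 -0.2808] skew -0.0057 rms 0.0014 607 bal -0.002 ee [ 0.5476 -0.2419  0.2562] gf 57.0
bias .004 added
T 0.6 planmu 0.01 rx [-0.13, 0.01, 0.06, 0.07, 0.01, -0.03] ty [-0.047, 0.004, 0.022, 0.025, 0.004, -0.011]
   mu 0.008 [(-3, 0), (-3, 1), (-3, 3), (-3, 0), (-3, 0), (-3, 0), (-3, 0), (-3, 0), (-3, 0), (-3, 0)]
   mu 0.011 [(-3, 0), (-3, 0), (-3, 0), (-3, 0), (-3, 0), (-3, 0), (-3, 0), (-3, 0), (-3, 0), (-3, 0)]
   mu 0.014 [(-3, 0), (-3, 0), (-3, 0), (-3, 0), (-3, 0), (-3, 0), (-3, 0), (-3, 0), (-3, 0), (-3, 0)]
T 0.6 planmu 0.013 rx [-0.14, 0.0, 0.06, 0.08, 0.02, -0.03] ty [-0.051, 0.0, 0.022, 0.029, 0.007, -0.011]
   mu 0.008 [(-3, 0), (-3, 2), (-3, 5), (-2, 4), (-2, 0), (-2, 0), (-2, 0), (-2, 0), (-2, 0), (-2, 0)]
   mu 0.011 [(-3, 0), (-3, 0), (-3, 1), (-3, 0), (-3, 0), (-3, 0), (-3, 0), (-3, 0), (-3, 0), (-3, 0)]
   mu 0.014 [(-3, 0), (-3, 0), (-3, 0), (-3, 0), (-3, 0), (-3, 0), (-3, 0), (-3, 0), (-3, 0), (-3, 0)]
```

The roller is steady at -3 mm, about 1.5 mm from the window centre. I'll descend gently about 40 mm.

Call:
send_rows([
  [[0,0,0.02],[0,0,0],-1],
  [[0.005,-0.005,0.04],[0,0,0],-1],
  [[0.005,-0.005,0.06],[0,0,0],-1],
  [[0.005,-0.005,0.08],[0,0,0],-1],
  [[0.005,-0.005,0.1],[0,0,0],-1],
  [[0.005,-0.005,0.1],[0,0,0],-1],
  [[0.005,-0.005,0.1],[0,0,0],-1],
  [[0.005,-0.005,0.1],[0,0,0],-1],
  [[0.005,-0.005,0.1],[0,0,0],-1],
  [[0,0,0.1],[0,0,0],-1],
  [[0,0,0.1],[0,0,0],-1],
  [[0,0,0.1],[0,0,0],-1],
])

```text
time_s: 30.0
ee_pos: [0.5491, -0.2413, 0.2259]
eef_rot: [3.135, -0.002, -0.281]
force: [0.7, -1.0, -8.1]
grip_width: 0.0258
grip_force: 57.0
```

Call:
send_rows([
  [[0,0,0.1],[0,0,0],-1],
  [[0,0,0.08],[0,0,0],-1],
  [[0,0,0.06],[0,0,0],-1],
  [[0,0,0.04],[0,0,0],-1],
  [[0,0,0.03],[0,0,0],-1],
  [[0,0,0.02],[0,0,0],-1],
  [[0,0,0],[0,0,0],-1],
  [[0,0,0],[0,0,0],-1],
  [[0,0,0],[0,0,0],-1],
])

```text
time_s: 30.9
ee_pos: [0.5491, -0.2414, 0.2164]
eef_rot: [3.135, -0.002, -0.281]
force: [0.1, 0.3, -8.3]
grip_width: 0.0254
grip_force: 57.0
```

```bash
python3 ctl.py 0 .6 2|head -1; python3 - <<'E'
from h import *
o=get_obs(); Rt,t=trayframe(o); f,r,k=rollfit(cam("scene"),Rt,t); f2=rollfit(cam("top"),Rt,t)
print("underside",np.round(t,4),"roller world",np.round(t+Rt@[0,f[0],f[1]],4),"axis yaw deg",np.degrees(np.arctan2(*(Rt@[1,f[2],0])[[1,0]])),f2)
c=cam("scene"); cv2.imwrite("pics/fin.png",cv2.resize(c["pixels"][...,::-1],(768,576)))
E
```

```text
t 30.95 ys [-0.0029 -0.0031] v -0.003 slope [-0.0066 -0.0016 -0.2808] skew -0.0061 rms 0.0012 555 bal -0.002 ee [ 0.5491 -0.2414  0.2164] gf 57.0
underside [ 0.5491 -0.2423  0.0853] roller world [ 0.5483 -0.2447  0.1271] axis yaw deg -16.50183605169934 (None, None, 3)
```

View pics/fin.png

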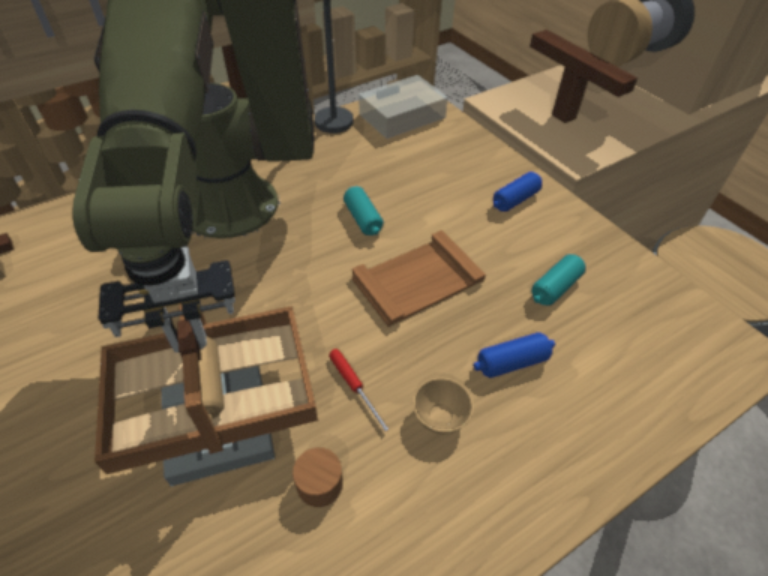

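The tray hangs over the scanner at about (205,390), with the roller under the handle at (212,375). The stand is empty, and the screwdriver, bowl, blank and look-alikes are where they were. I'll hold for 6 s and then check once more.

Call:
send_rows([
  [[0,0,0],[0,0,0],-1],
  [[0,0,0],[0,0,0],-1],
  [[0,0,0],[0,0,0],-1],
  [[0,0,0],[0,0,0],-1],
  [[0,0,0],[0,0,0],-1],
  [[0,0,0],[0,0,0],-1],
  [[0,0,0],[0,0,0],-1],
  [[0,0,0],[0,0,0],-1],
  [[0,0,0],[0,0,0],-1],
  [[0,0,0],[0,0,0],-1],
  [[0,0,0],[0,0,0],-1],
  [[0,0,0],[0,0,0],-1],
])

```text
time_s: 32.35
ee_pos: [0.5491, -0.2414, 0.2163]
eef_rot: [3.135, -0.002, -0.281]
force: [-0.6, -0.2, -7.4]
grip_width: 0.0253
grip_force: 57.0
```

```bash
python3 ctl.py 0 .6 2|head -1; python3 - <<'E'
from h import *
o=get_obs(); Rt,t=trayframe(o); c=cam("scene"); Q=(cloud(c)-t)@Rt; x,y,z=Q[...,0],Q[...,1],Q[...,2]
q=Q[(abs(x)<.13)&(abs(y)<.2)&(z>.042)&(z<.056)&((abs(y)>.15)|(abs(x)>.09))]
print("rim extents",np.round(np.percentile(q,[1,99],axis=0),4))
b=Q[(abs(x)<.1)&(abs(y)<.03)&(z>.155)&(z<.175)]; print("bar",len(b),np.round(np.percentile(b,[2,50,98],axis=0),4))
E
```

```text
t 32.4 ys [-0.0031 -0.003 ] v 0.0022 slope [-0.0066 -0.0016 -0.2808] skew -0.0085 rms 0.0012 549 bal -0.002 ee [ 0.5491 -0.2414  0.2163] gf 57.0
rim extents [[-0.1106 -0.1681  0.0422]
 [ 0.1188  0.1704  0.052 ]]
bar 349 [[-0.0285 -0.0206  0.1552]
 [ 0.009  -0.      0.1651]
 [ 0.0765  0.0252  0.1733]]
```

Call:
send_rows([
  [[0,0,0],[0,0,0],-1],
  [[0,0,0],[0,0,0],-1],
  [[0,0,0],[0,0,0],-1],
  [[0,0,0],[0,0,0],-1],
  [[0,0,0],[0,0,0],-1],
  [[0,0,0],[0,0,0],-1],
  [[0,0,0],[0,0,0],-1],
  [[0,0,0],[0,0,0],-1],
  [[0,0,0],[0,0,0],-1],
  [[0,0,0],[0,0,0],-1],
  [[0,0,0],[0,0,0],-1],
  [[0,0,0],[0,0,0],-1],
])

```text
time_s: 33.7
ee_pos: [0.5491, -0.2414, 0.2163]
eef_rot: [3.135, -0.002, -0.281]
force: [-0.3, 0.6, -8.0]
grip_width: 0.0252
grip_force: 57.0
```

Call:
send_rows([
  [[0,0,0],[0,0,0],-1],
  [[0,0,0],[0,0,0],-1],
  [[0,0,0],[0,0,0],-1],
  [[0,0,0],[0,0,0],-1],
  [[0,0,0],[0,0,0],-1],
  [[0,0,0],[0,0,0],-1],
  [[0,0,0],[0,0,0],-1],
  [[0,0,0],[0,0,0],-1],
  [[0,0,0],[0,0,0],-1],
  [[0,0,0],[0,0,0],-1],
  [[0,0,0],[0,0,0],-1],
  [[0,0,0],[0,0,0],-1],
])

```text
time_s: 34.9
ee_pos: [0.5491, -0.2414, 0.2163]
eef_rot: [3.135, -0.001, -0.281]
force: [-0.9, -1.0, -7.4]
grip_width: 0.0255
grip_force: 57.0
```

Call:
send_rows([
  [[0,0,0],[0,0,0],-1],
  [[0,0,0],[0,0,0],-1],
  [[0,0,0],[0,0,0],-1],
  [[0,0,0],[0,0,0],-1],
  [[0,0,0],[0,0,0],-1],
  [[0,0,0],[0,0,0],-1],
  [[0,0,0],[0,0,0],-1],
  [[0,0,0],[0,0,0],-1],
  [[0,0,0],[0,0,0],-1],
  [[0,0,0],[0,0,0],-1],
  [[0,0,0],[0,0,0],-1],
  [[0,0,0],[0,0,0],-1],
])

```text
time_s: 36.1
ee_pos: [0.5491, -0.2413, 0.2163]
eef_rot: [3.135, -0.002, -0.281]
force: [0.5, 0.6, -7.1]
grip_width: 0.0257
grip_force: 57.0
```

Call:
send_rows([
  [[0,0,0],[0,0,0],-1],
  [[0,0,0],[0,0,0],-1],
  [[0,0,0],[0,0,0],-1],
  [[0,0,0],[0,0,0],-1],
  [[0,0,0],[0,0,0],-1],
  [[0,0,0],[0,0,0],-1],
  [[0,0,0],[0,0,0],-1],
  [[0,0,0],[0,0,0],-1],
  [[0,0,0],[0,0,0],-1],
  [[0,0,0],[0,0,0],-1],
  [[0,0,0],[0,0,0],-1],
  [[0,0,0],[0,0,0],-1],
])

```text
time_s: 37.3
ee_pos: [0.5491, -0.2414, 0.2163]
eef_rot: [3.135, -0.001, -0.281]
force: [-0.3, 1.4, -8.9]
grip_width: 0.0259
grip_force: 57.0
```

```bash
python3 ctl.py 0 .6 2|head -1
```

```text
t 37.35 ys [-0.003  -0.0031] v -0.0017 slope [-0.0066 -0.0015 -0.2808] skew -0.0068 rms 0.0013 550 bal -0.002 ee [ 0.5491 -0.2414  0.2163] gf 57.0
```

The roller held still for over 6 s, so I'll hand in.

```bash
python3 -c "
from station import *
print(hand_in())"
```

```text
the job is handed in; nothing more can be done
None
```

I handed the job in at 37 s, still holding the tray about 40 mm above the scanner glass, with the roller steady there for over 6 s, 3 mm off the tray's middle and, by my measurements, within about 1 mm of the window's centre. On the carry, a picture I took while the arm was moving stopped it abruptly and sent the roller about 14 mm off the middle; I caught and re-centred it before carrying on.

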